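# Pack and secure the vials for dispatch

## Task

Pack this order for dispatch. Press shut the flip cap of every vial in the rack before you lift it out, stand each vial upright in a pocket of its own in the transport case, and lay the temperature logger flat in the empty bay beside them. Then shut the lid fully, and only after that turn both turnbuttons fully across it; keep the vials upright throughout and leave the other things on the bench where they are.

Things in the scene. Friction and masses are not known exactly. Their poses are not given: they have to be found in the camera images.
- case: Grey open-topped transport case, fixed, 170 (x) by 177 (y) mm, walls 5 mm thick and 72 mm high, inner floor 5 mm up. Origin on the underside, z up; the walls span y = -102 to +75 mm. The lid's hinge is along the +y wall, the turnbuttons outside the -y wall. Inside: a bay for the logger at the -y wall, then a black insert with four pockets, then a foam strip 45 mm high at the hinge.
- insert (a point): Centre of the top face of the black insert (100 mm along y, 20 mm thick, lying on the case floor): x = 0, y = -3, z = 25 mm of the case. Four square pockets 44 mm wide go right through it to the floor, centred at x = +-35 and y = +-25 mm from this point. One vial to a pocket, any vial in any pocket.
- bay (a point): Centre of the floor of the empty logger bay, x = 0, y = -75, z = 5 mm of the case; the bay is 160 (x) by 44 mm (y), between the case's -y wall (72 mm high) and the insert (20 mm high). The logger may lie anywhere along it.
- lid (a joint): Clear flat lid, 172 mm wide along the hinge, 180 mm from hinge to free edge, 6 mm thick. Angle in rad: 0 = shut flat on the walls (its top at z = 78 mm of the case), 1.57 = upright, larger = leaning out beyond the hinge (stop at 1.9). A stiff hinge: it stays where it is left; about 1 to 3 N at the free edge moves it.
- lid_hinge (a point): Middle of the lid's hinge line, x = 0, y = +75, z = 72 mm of the case (the lid's underside). The hinge line runs along the case's x.
- lid_edge (a point): Middle of the lid's free edge, on its top (outer) face, 180 mm from the hinge.
- turnbutton_a (a joint): Steel turnbutton bar at the +x end of the case's -y wall: 42 long (8 behind its vertical pin, 34 ahead), 12 wide, 16 mm tall; pin at x = +62, y = -114 mm of the case, bar from z = 80 to 96 mm. Angle in rad: 0 = parked along the wall, pointing to the case's +x; counter-clockwise from above to its stop at 1.57 = pointing to the case's +y, across the shut lid. Stays where left, 1 N moves it.
- turnbutton_b (a joint): Steel turnbutton bar at the -x end of the case's -y wall: 42 long (8 behind its vertical pin, 34 ahead), 12 wide, 16 mm tall; pin at x = -62, y = -114 mm of the case, bar from z = 80 to 96 mm. Angle in rad: 0 = parked along the wall, pointing to the case's -x; clockwise from above to its stop at 1.57 = pointing to the case's +y, across the shut lid. Stays where left, 1 N moves it.
- rack: White rack, fixed, 130 (x) by 160 (y) by 30 mm high, origin on the underside. Four square wells 39 mm wide, 24 mm deep (floor 6 mm up) at x = +-30, y = +-36 mm. The two to four vials present start in wells, standing out 31 mm plus cap; vial1, vial2 in the +x wells (either way), caps thrown open to the rack's +x; vial3, vial4 in the -x wells, open to -x.
- vial1: Amber flip-cap vial, may be absent: upright cylinder 36 mm across, 55 mm high, 62 mm with its white cap shut. Origin at the centre of the underside, z up. The cap's hinge lies 17 mm along the vial's own +x, 55 mm up (cap's underside), and runs along its y.
- cap1 (a joint): Hinged cap of vial1: a disc 35 mm across and 7 mm thick, whose far edge lies 35 mm from the hinge. Angle in rad: 0 = shut on the vial, 1.57 = standing upright, 2.0 = fully thrown back to the vial's +x. Stays where left; a light push (under 1 N) moves it.
- vial2: Amber flip-cap vial, may be absent: upright cylinder 36 mm across, 55 mm high, 62 mm with its white cap shut. Origin at the centre of the underside, z up. The cap's hinge lies 17 mm along the vial's own +x, 55 mm up (cap's underside), and runs along its y.
- cap2 (a joint): Hinged cap of vial2: a disc 35 mm across and 7 mm thick, whose far edge lies 35 mm from the hinge. Angle in rad: 0 = shut on the vial, 1.57 = standing upright, 2.0 = fully thrown back to the vial's +x. Stays where left; a light push (under 1 N) moves it.
- vial3: Amber flip-cap vial, may be absent: upright cylinder 36 mm across, 55 mm high, 62 mm with its white cap shut. Origin at the centre of the underside, z up. The cap's hinge lies 17 mm along the vial's own +x, 55 mm up (cap's underside), and runs along its y.
- cap3 (a joint): Hinged cap of vial3: a disc 35 mm across and 7 mm thick, whose far edge lies 35 mm from the hinge. Angle in rad: 0 = shut on the vial, 1.57 = standing upright, 2.0 = fully thrown back to the vial's +x. Stays where left; a light push (under 1 N) moves it.
- vial4: Amber flip-cap vial, may be absent: upright cylinder 36 mm across, 55 mm high, 62 mm with its white cap shut. Origin at the centre of the underside, z up. The cap's hinge lies 17 mm along the vial's own +x, 55 mm up (cap's underside), and runs along its y.
- cap4 (a joint): Hinged cap of vial4: a disc 35 mm across and 7 mm thick, whose far edge lies 35 mm from the hinge. Angle in rad: 0 = shut on the vial, 1.57 = standing upright, 2.0 = fully thrown back to the vial's +x. Stays where left; a light push (under 1 N) moves it.
- logger: Temperature logger, a loose white box 50 (x) by 34 (y) by 28 mm high with a black display on top, lying flat on the bench between rack and case. Origin at the centre of the underside.
- syrup_bottle: Bystander, to be left where it stands: amber bottle, 52 mm across, 120 mm high. Origin at the centre of the underside.
- stock_jar: Bystander, to be left where it stands: white jar, 68 mm across, 100 mm high. Origin at the centre of the underside.
- weight: Bystander, to be left where it stands: brass balance weight, 34 mm across, 46 mm high. Origin at the centre of the underside.
- mortar: Bystander, to be left where it stands: white mortar bowl, 90 mm across, 55 mm high. Origin at the centre of the underside.
- small_jar: Bystander, to be left where it stands: small white jar, 42 mm across, 55 mm high. Origin at the centre of the underside.
- lid_tin: Bystander, to be left where it stands: round aluminium tin, 60 mm across, 22 mm high. Origin at the centre of the underside.

How it is judged:
On the way, in this order (a step that is already met when the one before it is completed fails the run):
1. all vials present stand capped in the case's pockets and the logger lies in its bay (value of joint each of cap1, cap2, cap3, cap4 below 0.12 rad and x of vial1 in the frame of case between -0.065 and 0.065 m and y of vial1 in the frame of case between -0.051 and 0.045 m and z of each of vial1, vial2, vial3, vial4, logger in the frame of case below 0.012 m and angle between each of vial1, vial2, vial3, vial4's own z axis and vertical below 0.15 rad and x of vial2 in the frame of case between -0.065 and 0.065 m and y of vial2 in the frame of case between -0.051 and 0.045 m and x of vial3 in the frame of case between -0.065 and 0.065 m and y of vial3 in the frame of case between -0.051 and 0.045 m and x of vial4 in the frame of case between -0.065 and 0.065 m and y of vial4 in the frame of case between -0.051 and 0.045 m and y of logger in the frame of case between -0.097 and -0.055 m and x of logger in the frame of case between -0.08 and 0.08 m and angle between logger's own z axis and vertical below 0.2 rad), for 0.2 s.
2. the lid is shut (value of joint lid below 0.06 rad), for 0.2 s.
3. both turnbuttons lie across the lid (value of joint each of turnbutton_a, turnbutton_b above 1.35 rad), for 0.2 s.
At the end, for the whole second after the job is handed in: Every vial present stands upright (within 0.15 rad) on the case floor in a pocket with its cap shut (under 0.12 rad), the logger lies flat on the floor of its bay, the lid is shut (under 0.06 rad) and both turnbuttons are turned past 1.35 rad; all at rest (all of step 1 and all of step 3 and value of joint lid below 0.06 rad and linear speed of each of logger, vial1, vial2, vial3, vial4 below 0.02 m/s); the robot touches nothing.
It fails at once if a vial is lifted out of the rack with its cap open ((value of joint cap1 above 0.4 rad and height (world z) of vial1 above 0.035 m) or (value of joint cap2 above 0.4 rad and height (world z) of vial2 above 0.035 m) or (value of joint cap3 above 0.4 rad and height (world z) of vial3 above 0.035 m) or (value of joint cap4 above 0.4 rad and height (world z) of vial4 above 0.035 m)).
It fails at once if a vial is tipped over (angle between any of vial1, vial2, vial3, vial4's own z axis and vertical above 0.8 rad).
It fails at once if a turnbutton is turned across before the lid is down (value of joint lid above 0.2 rad and value of joint any of turnbutton_a, turnbutton_b above 0.8 rad).
It fails at once if a bystander is knocked from its place (50 mm) (distance of any of syrup_bottle, stock_jar, weight, mortar, small_jar, lid_tin from where it was at the start of the episode above 0.05 m).
Of vial1, vial2, vial3, vial4 only 2 to 4 are there at a start; the rules pass over those that are not, and their reading is None.
At some moment in a run one of logger may be knocked a few centimetres aside while the robot is not near it.
It also fails if it takes over 210 s, if anything falls off the work surface, if the arm or the gripper's body presses on something with over 40 N, if the wrist force passes 120 N, or if a joint passes its speed limit or range.

## Robot

A 7-joint arm with a two-finger parallel gripper is mounted at the origin on the work surface. World frame = base frame: x ahead of the robot, y to its left, z up, the work surface at z = 0. Lengths are in m, angles in rad, forces in N, time in s.
With the tool pointing down it reaches from about 0.4 to 0.85 m from the base axis. Payload 10.4 kg.
Tool frame: the origin (TCP) lies at the very end of the fingers, on their centre line; the grasp point (between the pads) lies 19 mm behind it; z points along the fingers, y is the line along which they close (so a half turn about z gives the same grasp; the last joint's range is limited). The gripper opens to 87 mm and grips with 3 to 60 N. Pads are 19 mm wide; open, the fingers measure 117 mm over their backs; the gripper's body (75 mm by 190 mm) begins 51 mm behind the grasp point.
Start: joints at [1.297, 0.332, -0.065, 1.46, 0.022, 1.35, -0.088], TCP at [0.155, -0.605, 0.223] pointing down, gripper open.
Joint ranges: [-2.6, 2.6], [-0.5, 2.12], [-1.47, 1.34], [0.16, 2.42], [-1.27, 4.41], [0.06, 2.06], [-2.6, 2.6]. Speed limits (rad/s): [2.22, 2.22, 2.79, 2.79, 3.14, 3.14, 3.14].

## Interface

Orientations are given as a unit quaternion [x, y, z, w].
In Python, from bench import read_state, cams, workorder gives the robot as it stands.
- The arm moves only by the shell command python3 -m crank 'ROWS' [FORCE]. ROWS is text: rows parted by semicolons, each of 5 numbers parted by spaces: the shift along the tool's x, y, z scaled (see below), then the turn about the tool's z scaled (see below), then the opening, from -1 (shut) to 1 (fully open). In form: dx dy dz yaw jaw; .... A call has 1 to 10 rows; each row shifts and turns the commanded pose from where the row before left it, along the tool's axes as they then stand; what a row does not reach is not made up. The controller multiplies each number of a shift by 200 mm and each number of a turn by 90 degrees. A row lasts 1/10 s, in which the tool goes at most 50 mm and 8.59 degrees, less where a joint would pass 70% of its speed; a pose out of reach is approached as far as the arm can. A call with a number of a shift or a turn outside -1 to 1 is refused whole. A call with a gripper value outside its range is refused whole. The fingers move at their own pace and stop on an object; FORCE is the grip in N (left out, the last holds). Time passes only in rows, so rows that do not move let the fingers close. It gives the time, the measured TCP pose, the force, the opening and the grip force at its end, in the units of the state.
- read_state(): the state, without advancing time (a new reading comes with each control period).
- cams.camera(name): name is "scene" or "top" or "wrist"; returns a dict with "img" (400x640x3 uint8, blue, green, red), "K" (3x3 intrinsics, pixels), "xyz" and "attitude" of the camera in the world; the wrist camera has in their place "mount" (4x4, takes a point from camera to tool coordinates, whose origin is the TCP and whose axes are the flange's). Camera axes: x right, y down, z forward; pixel columns grow to the right and rows downward; lengths in m; the calibration is good to about 2 mm. A picture is of the moment at which its call begins: read the wrist's pose just before it. There is no depth.
- workorder.close_job(): hands the job in; it is judged then, once.
The state is a dict: "time": time; "joint_positions": joint angles; "joint_vel": joint speeds; "joint_torque": joint torques, N m; "ee_pos": TCP position; "eef_rot": TCP orientation; "ft_force": force on the tool from outside, world axes, zero at the start; "torque": the same for the moment, N m; "width": finger opening in m; "grip_force": force on a finger pad.
Only numpy, scipy, OpenCV 4.12 (cv2) and the standard library are available. Lean on these libraries where they do the work, as an engineer would, in place of code of your own. Each camera call takes 0.05 s, during which the arm holds its last target. There are 200 camera calls.

## Working session

There is one attempt and no reset: what is moved stays moved. The work goes in short steps, Python scripts to look and compute and a shell command to move; the robot and the scene stay as the last step left them, time stands still between calls to the robot, and variables do not carry over. Pictures are saved under pics/ and viewed, at most 14 in all, crops included, and the job is handed in when it is done.

```bash
mkdir -p pics; ls; python3 - <<'E'
from bench import read_state, cams
import cv2,numpy as np
print(read_state())
for n in ["scene","top","wrist"]:
    c=cams.camera(n); cv2.imwrite(f"pics/{n}0.png",c["img"]); print(n,{k:np.round(v,4).tolist() for k,v in c.items() if k!="img"})
E
```

```text
pics
{'time': 0.0, 'joint_positions': array([ 1.29736824,  0.33288892, -0.06472688,  1.46093689,  0.02161146,
        1.34990804, -0.08850986]), 'joint_vel': array([ 0.00060506,  0.00100728, -0.00022595,  0.00082821,  0.00062205,
       -0.00018233, -0.00041737]), 'joint_torque': array([-6.59623911e-04, -6.23258972e+01,  2.50472955e-02, -3.89903104e+01,
       -6.12709089e-02,  3.97043838e-02,  1.28884353e-04]), 'ee_pos': array([ 0.15503792, -0.60506264,  0.22174548]), 'eef_rot': array([ 9.92143265e-01,  1.25104833e-01, -1.24694411e-04, -7.11658985e-04]), 'ft_force': array([-0.70759007,  0.57111817, -0.34107086]), 'torque': array([0.08122726, 0.0065481 , 0.02005604]), 'grip_force': 0.0, 'width': 0.08719595558212742}
scene {'K': [[418.393, 0.0, 318.0021], [0.0, 418.393, 194.59], [0.0, 0.0, 1.0]], 'xyz': [1.3177, -0.2097, 0.7805], 'attitude': [0.7187, 0.5736, -0.245, -0.3074]}
top {'K': [[402.0843, 0.0, 312.7972], [0.0, 402.0843, 199.5263], [0.0, 0.0, 1.0]], 'xyz': [0.4754, -0.0548, 1.2158], 'attitude': [0.7111, -0.7009, 0.0378, -0.0402]}
wrist {'K': [[285.2739, 0.0, 324.7782], [0.0, 285.2739, 197.5369], [0.0, 0.0, 1.0]], 'mount': [[0.0007, -0.9547, -0.2976, 0.0815], [1.0, 0.0008, -0.0, -0.0009], [0.0002, -0.2976, 0.9547, -0.1616], [0.0, 0.0, 0.0, 1.0]]}
```

View pics/top0.png

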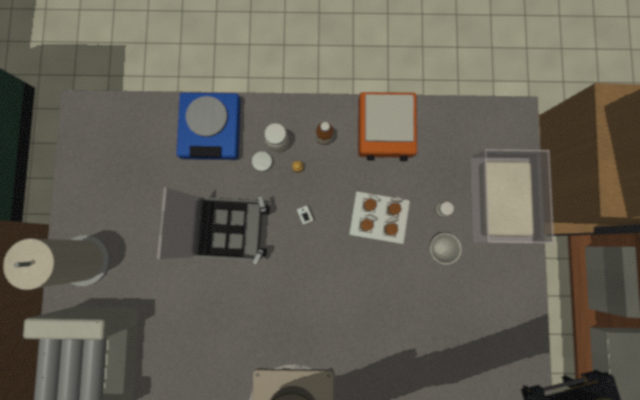

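View pics/scene0.png

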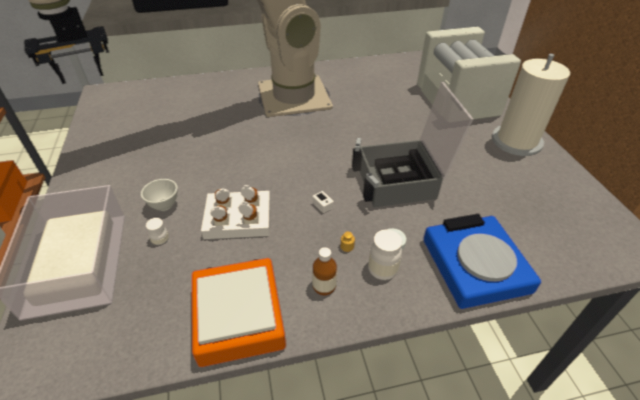

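The top view shows all four vials in the rack (amber tops near 370,205; 394,209; 366,225; 391,229), rack centred (380,218), logger (305,215), and case centred about (235,228). The case lid is open to the left (world +y), with turnbuttons at (263,203) and (259,256). The scene view agrees.

```bash
cat > h.py <<'E'
import numpy as np, cv2
from scipy.spatial.transform import Rotation as R
from bench import read_state, cams
def shot(name,fn=None):
    s=read_state(); c=cams.camera(name)
    if fn: cv2.imwrite(f"pics/{fn}.png",c["img"])
    if name=="wrist":
        M=np.array(c["mount"]); q=R.from_quat(s["eef_rot"]).as_matrix()
        c["R"]=q@M[:3,:3]; c["p"]=s["ee_pos"]+q@M[:3,3]
    else: c["R"]=R.from_quat(c["attitude"]).as_matrix(); c["p"]=np.array(c["xyz"])
    return c
def ray(c,uv):
    d=c["R"]@np.linalg.inv(c["K"])@np.array([uv[0],uv[1],1.]); return d/np.linalg.norm(d)
def onz(c,uv,z):
    d=ray(c,uv); return c["p"]+d*(z-c["p"][2])/d[2]
def proj(c,P):
    v=c["K"]@(c["R"].T@(np.array(P)-c["p"])); return v[:2]/v[2]
def tri(cs,uvs):
    A=np.zeros((3,3));b=np.zeros(3)
    for c,u in zip(cs,uvs):
        d=ray(c,u);P=np.eye(3)-np.outer(d,d);A+=P;b+=P@c["p"]
    return np.linalg.solve(A,b)
def blobs(m,amin=30):
    n,l,st,ce=cv2.connectedComponentsWithStats(m.astype(np.uint8))
    return [(ce[i],st[i]) for i in range(1,n) if st[i][4]>=amin]
def delta(target,yaw=None):
    """world target TCP -> tool-axis rows (units)"""
    s=read_state(); q=R.from_quat(s["eef_rot"]).as_matrix()
    d=q.T@(np.array(target)-s["ee_pos"])/0.2
    x=q[:,0]; ty=np.arctan2(x[1],x[0])
    print("t",round(s["time"],1),"tcp",s["ee_pos"].round(4),"toolx yaw deg",np.degrees(ty).round(2),"delta units",d.round(4))
    return d
E
python3 - <<'E'
from h import *
c=shot("top"); im=c["img"].astype(int); b,g,r=im[...,0],im[...,1],im[...,2]
roi=np.zeros(b.shape,bool); roi[180:260,340:420]=1
for ce,st in blobs((r-b>45)&roi,20): print("vial",ce.round(1),st,onz(c,ce,.061).round(4))
hw=(r+g+b>480)
for ce,st in blobs(hw,40):
    if 150<ce[0]<470 and 110<ce[1]<280: print("white",ce.round(1),st,onz(c,ce,.03).round(4))
for u in [(200,199),(266,199),(266,258),(199,258)]: print("case corner",onz(c,u,.072).round(3))
cv2.imwrite("pics/crop1.png",cv2.resize(c["img"][180:270,150:420],None,fx=2.95,fy=2.95,interpolation=cv2.INTER_CUBIC))
delta([.45,-.25,.40])
E
```

```text
vial [369.8 204.2] [365 199  11  11  97] [ 0.5918 -0.2147  0.061 ]
vial [394.2 208.5] [389 203  11  11  97] [ 0.5805 -0.2848  0.061 ]
vial [366.5 224.5] [361 219  12  12 101] [ 0.5332 -0.205   0.061 ]
vial [391.2 228.8] [386 224  11  11 100] [ 0.5219 -0.2757  0.061 ]
white [274.6 133.1] [266 125  18  18 257] [0.8069 0.0686 0.03  ]
white [260.7 161.6] [253 154  17  16 191] [0.7188 0.1079 0.03  ]
white [377.8 219.1] [351 193  57  49 989] [ 0.5513 -0.2425  0.03  ]
white [446.5 208.1] [442 203  10  11  82] [ 0.5868 -0.4456  0.03  ]
case corner [0.599 0.273 0.072]
case corner [0.602 0.084 0.072]
case corner [0.434 0.079 0.072]
case corner [0.432 0.268 0.072]
t 0.2 tcp [ 0.1551 -0.6052  0.2221] toolx yaw deg 14.37 delta units [ 1.8694 -1.3554 -0.8885]
```

View pics/crop1.png

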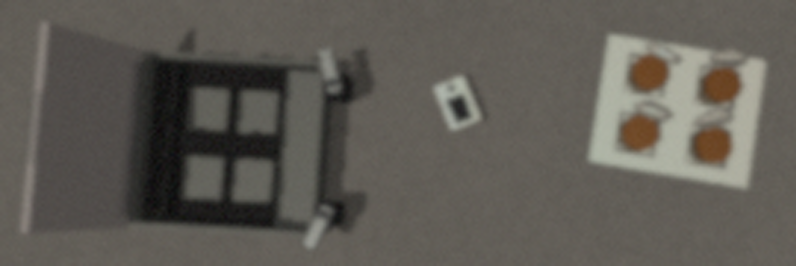

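The crop shows four amber vial tops in a rack turned about -9°. Faint cap outlines lie beside the vials. The case has four light pockets, with the grey logger bay on its right at x≈305. The turnbutton bars are near (330,70) and (318,228), and the logger is at (458,103).

Next I move the wrist camera above the rack.

```bash
python3 -m crank '.2 -.1 -.024 0 1;.2 -.1 -.024 0 1;.2 -.1 -.024 0 1;.2 -.1 -.024 0 1;.2 -.1 -.024 0 1;.2 -.1 -.024 0 1;.2 -.1 -.024 0 1;.2 -.1 -.024 0 1;.2 -.1 -.024 0 1;.2 -.1 -.024 0 1' && python3 -m crank '.2 -.1 -.024 0 1;.2 -.1 -.024 0 1;0 0 0 .09 1;0 0 0 .09 1;0 0 0 .08 1;0 0 0 0 1;0 0 0 0 1;0 0 0 0 1' && python3 - <<'E'
from h import *
delta([.57,-.25,.28]); c=shot("wrist","w1")
E
```

```text
time: 1.2
ee_pos: [0.494, -0.3111, 0.2708]
eef_rot: [0.992, 0.125, 0.0, 0.0]
ft_force: [1.3, -0.5, 0.0]
width: 0.0868
grip_force: 0.0
time: 2.0
ee_pos: [0.5605, -0.2539, 0.2801]
eef_rot: [0.997, -0.077, -0.0, 0.0]
ft_force: [-0.9, -0.0, 0.6]
width: 0.0869
grip_force: 0.0
t 2.0 tcp [ 0.5605 -0.2539  0.2801] toolx yaw deg -8.87 delta units [ 0.044  -0.0265  0.0005]
```

View pics/w1.png

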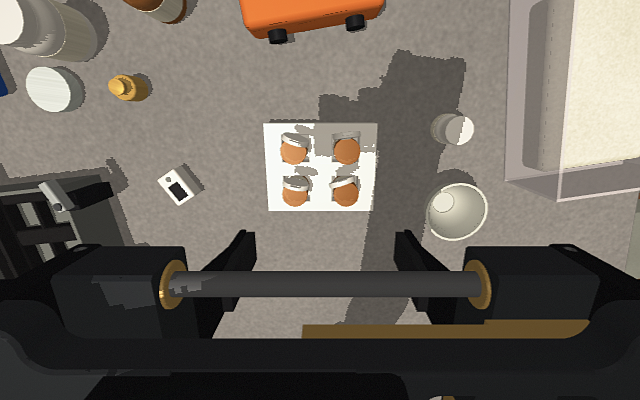

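The wrist view shows the rack at (322,167), logger at (180,187), mortar, jars and the case edge at left. The caps look white above each amber top, but I need a zoom to see which way they open.

```bash
python3 - <<'E'
import cv2
a=cv2.imread("pics/w1.png")[115:220,255:390]; b=cv2.imread("pics/scene0.png")[175:245,195:280]
a=cv2.resize(a,(420,327),interpolation=cv2.INTER_CUBIC);b=cv2.resize(b,(380,327),interpolation=cv2.INTER_CUBIC)
cv2.imwrite("pics/crop2.png",cv2.hconcat([a,b]))
E
```

```text
(no output)
```

View pics/crop2.png

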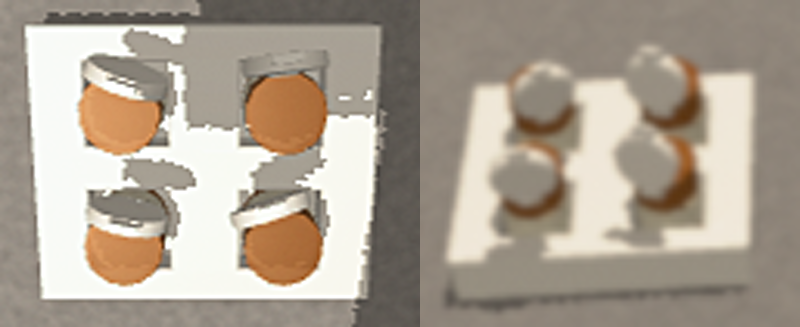

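The crop shows all four caps on the world +x side of their vials, at differing angles, with the vials yawed a little. I take a closer second view to confirm and triangulate.

```bash
python3 -m crank '-.14 0 .12 0 1;-.14 0 .12 0 1;-.14 0 .12 0 1;-.14 0 .12 0 1;0 0 0 0 1;0 0 0 0 1' && python3 - <<'E'
from h import *
delta([.57,-.25,.28]); c=shot("wrist","w2")
cv2.imwrite("pics/w2c.png",cv2.resize(c["img"][20:200,200:440],None,fx=3.3,fy=3.3,interpolation=cv2.INTER_CUBIC))
E
```

```text
time: 2.65
ee_pos: [0.4497, -0.2364, 0.1843]
eef_rot: [0.997, -0.078, 0.0, 0.0]
ft_force: [-0.2, -0.3, 0.7]
width: 0.0868
grip_force: 0.0
t 2.6 tcp [ 0.4497 -0.2364  0.1843] toolx yaw deg -8.99 delta units [ 0.6048 -0.0268 -0.4783]
```

View pics/w2c.png

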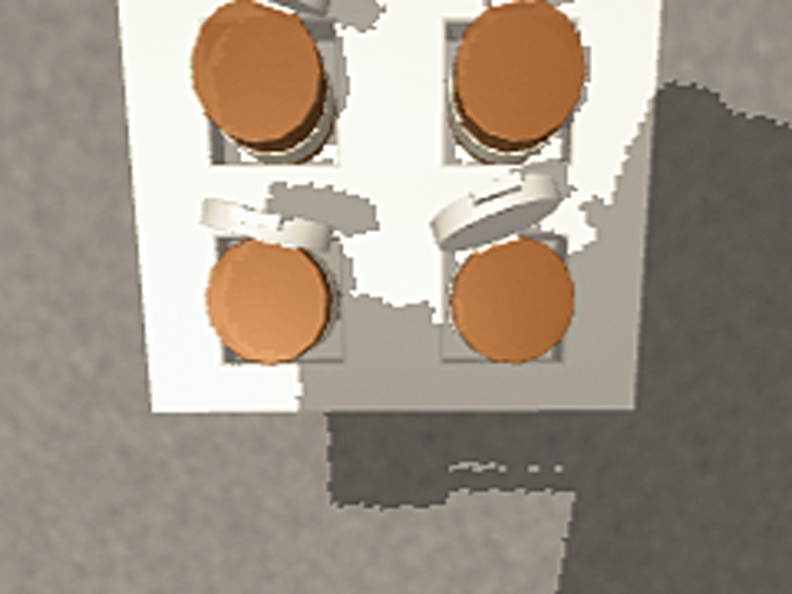

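The close view shows the four caps standing open on the world +x side, turned by differing amounts. The lower vial discs are at crop (268,300) and (513,300). The lower rack corners are at (152,411) and (634,409).

Next I triangulate the vials and rack.

```bash
python3 - <<'E'
from h import *
import bench
def mk(fn,p,yaw):
    M=np.array(shot.M); c={"img":cv2.imread(fn),"K":shot.K}
    q=R.from_euler("z",yaw,degrees=True).as_matrix()@np.diag([1,-1,-1.])
    c["R"]=q@M[:3,:3]; c["p"]=np.array(p)+q@M[:3,3]; return c
w=cams.camera("wrist"); shot.M=w["mount"]; shot.K=np.array(w["K"])
c1=mk("pics/w1.png",[.5605,-.2539,.2801],-8.87); c2=mk("pics/w2.png",[.4497,-.2364,.1843],-8.99)
ct=shot("top")
L=[];
for c,roi in((c1,(115,220,255,390)),(c2,(10,150,200,440)),(ct,(180,260,340,420))):
    im=c["img"].astype(int); m=np.zeros(im.shape[:2],bool); m[roi[0]:roi[1],roi[2]:roi[3]]=1
    m&=(im[...,2]-im[...,0]>45); res=[]
    cs,_=cv2.findContours(m.astype(np.uint8),0,cv2.CHAIN_APPROX_NONE)
    for k in sorted(cs,key=cv2.contourArea)[-4:]:
        (x,y),rr=cv2.minEnclosingCircle(k); res.append((x,y,rr))
    res.sort(key=lambda t:t[1]); res=sorted(res[:2])+sorted(res[2:]); L.append(res)
for i,n in enumerate(["UL","UR","LL","LR"]):
    uv=[l[i][:2] for l in L]
    print(n,"r",[round(l[i][2],1) for l in L],"tri w1,w2",tri([c1,c2],uv[:2]).round(4),"tri all",tri([c1,c2,ct],uv).round(4),*[onz(c,u,.061)[:2].round(4) for c,u in zip((c1,c2,ct),uv)])
A=tri([c1,c2],[(268.5,210.8),(246.1,144.5)]);B=tri([c1,c2],[(372.3,210.8),(392.1,143.9)])
print("rack low corners",A.round(4),B.round(4),"top",onz(c1,(263,123),.03).round(4),onz(c1,(377.1,123),.03).round(4))
E
```

```text
UL r [13.5, 24.1, 5.6] tri w1,w2 [ 0.5935 -0.2155  0.056 ] tri all [ 0.5928 -0.2157  0.0559] [ 0.5941 -0.2156] [ 0.5923 -0.2167] [ 0.5911 -0.2152]
UR r [13.6, 23.8, 5.7] tri w1,w2 [ 0.5825 -0.2867  0.0541] tri all [ 0.5821 -0.2869  0.0536] [ 0.5836 -0.2861] [ 0.5812 -0.2859] [ 0.5806 -0.2857]
LL r [12.7, 19.4, 5.9] tri w1,w2 [ 0.5348 -0.2064  0.0595] tri all [ 0.5337 -0.2059  0.0556] [ 0.5352 -0.2069] [ 0.5348 -0.2064] [ 0.5324 -0.2053]
LR r [13.3, 19.6, 5.9] tri w1,w2 [ 0.5238 -0.2774  0.0548] tri all [ 0.5233 -0.2777  0.0536] [ 0.5257 -0.2772] [ 0.5239 -0.2768] [ 0.5223 -0.2769]
rack low corners [ 0.5064 -0.1576  0.0306] [ 0.4825 -0.3148  0.0324] top [ 0.6351 -0.1775  0.03  ] [ 0.6106 -0.3351  0.03  ]
```

```bash
python3 -m crank '.195 -.043 0 0 -1;.195 -.043 0 0 -1;.195 -.043 0 0 -1;.195 -.043 0 0 -1;.195 -.043 0 0 -1;0 0 .18 0 -1;0 0 .18 0 -1;0 0 .18 0 -1;0 0 0 0 -1;0 0 0 0 -1' 20 && python3 - <<'E'
from h import *
delta([.6487,-.2240,.074]); delta([.5933-.004,-.2155,.074])
E
```

```text
time: 3.8
ee_pos: [0.65, -0.2244, 0.077]
eef_rot: [0.997, -0.079, 0.0, -0.0]
ft_force: [0.1, -0.2, 1.0]
width: 0.0149
grip_force: 0.0
t 3.8 tcp [ 0.65   -0.2244  0.077 ] toolx yaw deg -9.02 delta units [-0.0069 -0.0007  0.0152]
t 3.8 tcp [ 0.65   -0.2244  0.077 ] toolx yaw deg -9.02 delta units [-0.3069  0.0038  0.015 ]
```

```bash
python3 -m crank '-.06 0 .003 0 -1;-.06 0 .003 0 -1;-.06 0 .003 0 -1;-.06 0 .003 0 -1;-.06 0 .003 0 -1;0 0 .01 0 -1;0 0 .01 0 -1;0 0 .01 0 -1;0 0 .005 0 -1;0 0 0 0 -1'
```

```text
time: 4.8
ee_pos: [0.5916, -0.2154, 0.0683]
eef_rot: [0.997, -0.079, 0.001, 0.0]
ft_force: [-4.4, -0.2, 14.4]
width: 0.0005
grip_force: 7.2
```

```bash
python3 -m crank '0 0 -.14 0 -1;0 0 -.14 0 -1;.14 .17 0 0 -1;.15 .185 0 0 -1;0 0 .12 0 -1;0 0 .12 0 -1;0 0 0 0 -1' && python3 -m crank '-.06 0 .003 0 -1;-.06 0 .003 0 -1;-.06 0 .003 0 -1;-.06 0 .003 0 -1;-.06 0 .003 0 -1;0 0 .01 0 -1;0 0 .01 0 -1;0 0 .01 0 -1;0 0 .005 0 -1;0 0 0 0 -1' && python3 - <<'E'
from h import *
delta([.5825-.003,-.2866,.068]); delta([.5345+.0445,-.2063-.0068,.12]) 
E
```

```text
time: 5.5
ee_pos: [0.6345, -0.2935, 0.0701]
eef_rot: [0.997, -0.079, -0.003, -0.001]
ft_force: [-0.8, 0.2, 0.1]
width: 0.0007
grip_force: 0.0
time: 6.5
ee_pos: [0.579, -0.2854, 0.0683]
eef_rot: [0.997, -0.079, 0.002, 0.001]
ft_force: [-9.3, 3.7, 28.2]
width: 0.0006
grip_force: 13.6
t 6.5 tcp [ 0.579  -0.2854  0.0683] toolx yaw deg -9.02 delta units [0.0032 0.0056 0.0015]
t 6.5 tcp [ 0.579  -0.2854  0.0683] toolx yaw deg -9.02 delta units [-0.0559 -0.3565 -0.2593]
```

```bash
python3 -m crank '0 0 -.15 0 -1;0 0 -.15 0 -1;-.01 -.178 0 0 -1;-.01 -.178 0 0 -1;0 0 .11 0 -1;0 0 .08 0 -1;0 0 0 0 -1;0 0 0 0 -1' && python3 - <<'E'
from h import *
delta([.5859,-.2142,.076]); delta([.5345-.004,-.2063,.076]) 
E
```

```text
time: 7.3
ee_pos: [0.5839, -0.2149, 0.0859]
eef_rot: [0.997, -0.079, -0.0, 0.0]
ft_force: [0.2, -0.4, 0.4]
width: 0.0002
grip_force: 0.0
t 7.3 tcp [ 0.5839 -0.2149  0.0859] toolx yaw deg -9.11 delta units [ 0.0091 -0.005   0.0495]
t 7.3 tcp [ 0.5839 -0.2149  0.0859] toolx yaw deg -9.11 delta units [-2.706e-01 -2.000e-04  4.980e-02]
```

```bash
python3 -m crank '0 0 .04 0 -1;-.05 0 0 0 -1;-.055 0 0 0 -1;-.055 0 0.005 0 -1;-.055 0 0.005 0 -1;-.055 0 0.005 0 -1;0 0 .015 0 -1;0 0 .015 0 -1;0 0 .005 0 -1;0 0 0 0 -1' && python3 -m crank '0 0 -.15 0 -1;0 0 -.15 0 -1;.12 .178 0 0 -1;.12 .178 0 0 -1;0 0 0 0 -1;0 0 0 0 -1' && python3 - <<'E'
from h import *
delta([.5238+.0504,-.2774-.008,.084]); 
E
```

```text
time: 8.3
ee_pos: [0.5313, -0.2055, 0.0686]
eef_rot: [0.997, -0.079, 0.0, 0.0]
ft_force: [-2.1, -0.9, 6.4]
width: 0.0005
grip_force: 3.0
time: 8.9
ee_pos: [0.5672, -0.2838, 0.1272]
eef_rot: [0.997, -0.079, -0.0, -0.0]
ft_force: [0.4, 0.1, -0.3]
width: 0.0003
grip_force: 0.0
t 8.9 tcp [ 0.5672 -0.2838  0.1272] toolx yaw deg -9.11 delta units [0.0362 0.0024 0.216 ]
```

```bash
python3 -m crank '.036 0 .12 0 -1;0 0 .1 0 -1;0 0 .03 0 -1;0 0 0 0 -1' && python3 -m crank '-.05 0 0 0 -1;-.055 0 0 0 -1;-.055 0 0.005 0 -1;-.055 0 0.005 0 -1;-.055 0 0.005 0 -1;0 0 .015 0 -1;0 0 .015 0 -1;0 0 .005 0 -1;0 0 0 0 -1' && python3 -m crank '-.1 0 -.15 0 -1;-.1 0 -.15 0 -1;-.1 -.1 -.15 0 1;-.1 -.1 -.15 0 1;0 0 0 0 1;0 0 0 0 1' && python3 - <<'E'
from h import *
c=shot("wrist","w3"); delta([.45,-.24,.18])
cv2.imwrite("pics/w3c.png",c["img"][0:240,60:500])
E
```

```text
time: 9.3
ee_pos: [0.5737, -0.2832, 0.0774]
eef_rot: [0.997, -0.078, -0.001, -0.0]
ft_force: [0.1, -0.5, -0.6]
width: 0.0005
grip_force: 0.0
time: 10.2
ee_pos: [0.523, -0.2767, 0.0696]
eef_rot: [0.997, -0.079, 0.002, 0.001]
ft_force: [1.8, -1.3, 8.5]
width: 0.0004
grip_force: 3.9
time: 10.8
ee_pos: [0.4486, -0.2238, 0.1887]
eef_rot: [0.997, -0.078, 0.001, 0.001]
ft_force: [-0.2, -0.2, -0.5]
width: 0.0248
grip_force: 0.0
t 10.8 tcp [ 0.4482 -0.2241  0.1877] toolx yaw deg -9.03 delta units [0.0214 0.0771 0.0386]
```

View pics/w3c.png

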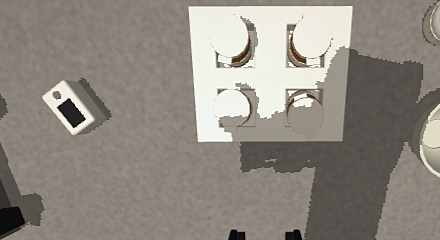

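The view shows all four caps white and shut on their vials, with the rack at (270,75) and logger at (72,107).

Now I look at the case from above with the tool turned to the case grip.

```bash
python3 -m crank '.011 -.207 -.07 0 1;.011 -.207 -.07 0 1;.011 -.207 -.07 0 1;.011 -.207 -.07 0 1;.011 -.207 -.07 0 1;.011 -.207 -.07 0 1;.011 -.207 -.07 0 1;.011 -.207 -.07 0 1' && python3 -m crank '0 0 0 .09 1;0 0 0 .09 1;0 0 0 .09 1;0 0 0 .09 1;0 0 0 .09 1;0 0 0 .09 1;0 0 0 .09 1;0 0 0 .09 1;0 0 0 .09 1;0 0 0 .09 1' && python3 -m crank '0 0 0 0 1;0 0 0 0 1;0 0 0 0 1' && python3 - <<'E'
from h import *
delta([.517,.1,.30]); s=read_state(); print(s["joint_positions"].round(2),s["eef_rot"].round(5)); c=shot("wrist","w4")
E
```

```text
time: 11.65
ee_pos: [0.518, 0.1015, 0.2993]
eef_rot: [0.997, -0.079, -0.001, -0.0]
ft_force: [1.6, -0.2, -0.3]
width: 0.0851
grip_force: 0.0
time: 12.65
ee_pos: [0.5213, 0.0933, 0.2709]
eef_rot: [0.917, -0.398, -0.021, 0.022]
ft_force: [0.2, -0.0, -1.6]
width: 0.0869
grip_force: 0.0
time: 12.95
ee_pos: [0.521, 0.094, 0.272]
eef_rot: [0.917, -0.397, -0.021, 0.021]
ft_force: [0.3, 0.5, -0.1]
width: 0.0872
grip_force: 0.0
t 12.9 tcp [0.521 0.094 0.272] toolx yaw deg -46.8 delta units [-0.0387  0.002  -0.1392]
[-0.76  0.14  0.55  1.61 -0.07  1.46 -2.59] [ 0.91747 -0.39669 -0.02123  0.02097]
```

View pics/w4.png

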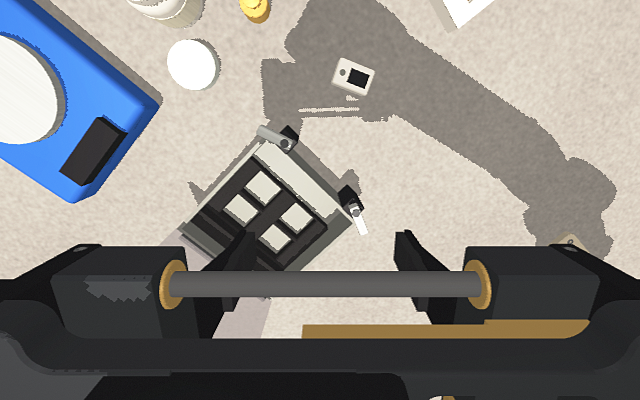

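The wrist turn stopped at joint 7's limit, at a yaw of about -47°. The case is visible around (270,205), turnbuttons at (285,140) and (353,205), logger at (353,77). I'll turn the other way: back to yaw ≈ 0 for measuring, and +90° for placing.

```bash
python3 -m crank '0 0 0 -.09 1;0 0 0 -.09 1;0 0 0 -.09 1;0 0 0 -.09 1;0 0 0 -.09 1;0 0 0 -.09 1;.1 -.19 -.1 0 1;.1 -.19 -.1 0 1;0 0 0 0 1;0 0 0 0 1' && python3 - <<'E'
from h import *
delta([.56,.17,.30]); s=read_state(); print(s["joint_positions"].round(2),s["eef_rot"].round(5)); c=shot("wrist","w5")
E
```

```text
time: 14.0
ee_pos: [0.5612, 0.1716, 0.3083]
eef_rot: [0.999, 0.015, -0.028, 0.01]
ft_force: [-0.1, -1.9, -0.4]
width: 0.0868
grip_force: 0.0
t 14.0 tcp [0.5612 0.1716 0.3083] toolx yaw deg 1.74 delta units [-0.0041  0.0069  0.0418]
[-0.74  0.27  0.47  1.39 -0.12  1.56 -1.82] [ 0.99944  0.01545 -0.02791  0.01016]
```

View pics/w5.png

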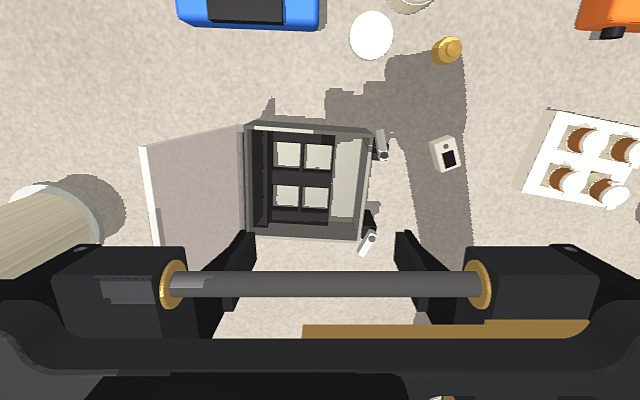

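The view shows the case at (305,185) with the lid leaning left, its free edge from (143,148) to (152,240). The logger is at (445,155). Hitting the joint limit left the tool tilted by about 3.4°, tips inward. I'll try to undo that against the outward reach limit, where the arm should give tilt the other way.

```bash
cat > t.py <<'E'
from h import *
s=read_state(); q=R.from_quat(s["eef_rot"]).as_matrix()
print("tcp",s["ee_pos"].round(4),"z",q[:,2].round(4),"j",s["joint_positions"].round(2))
E
python3 -m crank '.19 -.065 0 0 1;.19 -.065 0 0 1;.19 -.065 0 0 1;.19 -.065 0 0 1;.19 -.065 0 0 1;.19 -.065 0 0 1;0 0 0 0 1;0 0 0 0 1' >/dev/null; python3 t.py; python3 -m crank '.1 -.03 0 0 1;.1 -.03 0 0 1;0 0 0 0 1;0 0 0 0 1' >/dev/null; python3 t.py
```

```text
tcp [0.7712 0.2482 0.296 ] z [-0.0556 -0.0223 -0.9982] j [-0.48  0.92  0.45  0.45 -0.36  1.86 -1.83]
tcp [0.797  0.2576 0.2939] z [-0.0417 -0.0201 -0.9989] j [-0.42  1.09  0.61  0.17 -0.57  1.96 -1.86]
```

```bash
for i in 1 2 3; do python3 -m crank '.05 -.03 0 0 1;0 0 0 0 1;0 0 0 0 1' >/dev/null; python3 t.py;done
```

```text
tcp [0.7995 0.2637 0.2907] z [-0.0351 -0.0164 -0.9992] j [-0.43  1.1   0.72  0.16 -0.67  1.96 -1.86]
tcp [0.8026 0.2674 0.2851] z [-0.0309 -0.015  -0.9994] j [-0.44  1.11  0.82  0.16 -0.76  1.95 -1.85]
tcp [0.8056 0.2712 0.2809] z [-0.0251 -0.0132 -0.9996] j [-0.44  1.12  0.9   0.16 -0.84  1.94 -1.85]
```

```bash
for i in 1 2 3; do python3 -m crank '.07 -.045 -.02 0 1;0 0 0 0 1;0 0 0 0 1' >/dev/null; python3 t.py;done
```

```text
tcp [0.8085 0.2768 0.2793] z [-0.0148 -0.0101 -0.9998] j [-0.45  1.13  1.    0.16 -0.94  1.93 -1.85]
tcp [0.8112 0.2824 0.2778] z [-0.0047 -0.0062 -1.    ] j [-0.46  1.14  1.07  0.16 -1.01  1.92 -1.85]
tcp [0.814  0.288  0.2766] z [ 0.0056 -0.0023 -1.    ] j [-0.46  1.15  1.13  0.16 -1.06  1.91 -1.85]
```

```bash
python3 -m crank '-.18 .084 -.017 0 1;-.18 .084 -.017 0 1;-.18 .084 -.017 0 1;-.18 .084 -.017 0 1;-.18 .084 -.017 0 1;-.18 .084 -.017 0 1;-.18 .084 -.017 0 1;0 0 0 0 1;0 0 0 0 1' >/dev/null; python3 t.py; cat >> h.py <<'E'
import pickle
def keep(c,fn): pickle.dump(c,open(f"pics/{fn}.pkl","wb")); cv2.imwrite(f"pics/{fn}.png",c["img"])
def load(fn): return pickle.load(open(f"pics/{fn}.pkl","rb"))
E
python3 -c "
from h import *
keep(shot('wrist'),'w6')"
python3 -m crank '-.22 0 0 0 1;-.22 0 0 0 1;0 0 0 0 1;0 0 0 0 1' >/dev/null; python3 t.py; python3 - <<'E'
from h import *
c=shot('wrist'); keep(c,'w7'); d=load("w6")
a=cv2.resize(d["img"][100:270,130:410],None,fx=2.8,fy=2.8,interpolation=cv2.INTER_CUBIC)[:,:784]
cv2.imwrite("pics/w6c.png",a)
b=cv2.resize(c["img"][20:190,130:410],None,fx=2.8,fy=2.8,interpolation=cv2.INTER_CUBIC)[:,:784]
cv2.imwrite("pics/w7c.png",b)
E
```

```text
tcp [0.613  0.1906 0.2986] z [ 0.0113 -0.0034 -0.9999] j [-1.18  0.63  1.31  1.34 -0.6   1.59 -1.49]
tcp [0.5302 0.1896 0.299 ] z [ 0.014  -0.0032 -0.9999] j [-1.47  0.34  1.32  1.56 -0.33  1.48 -1.68]
```

View pics/w6c.png

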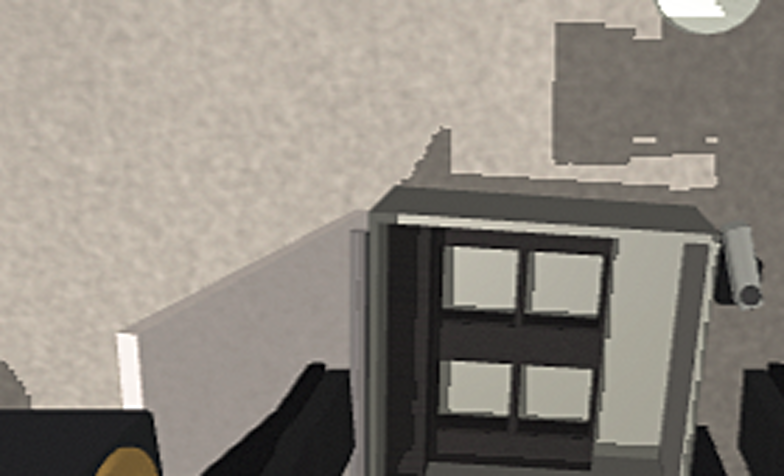

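View pics/w7c.png

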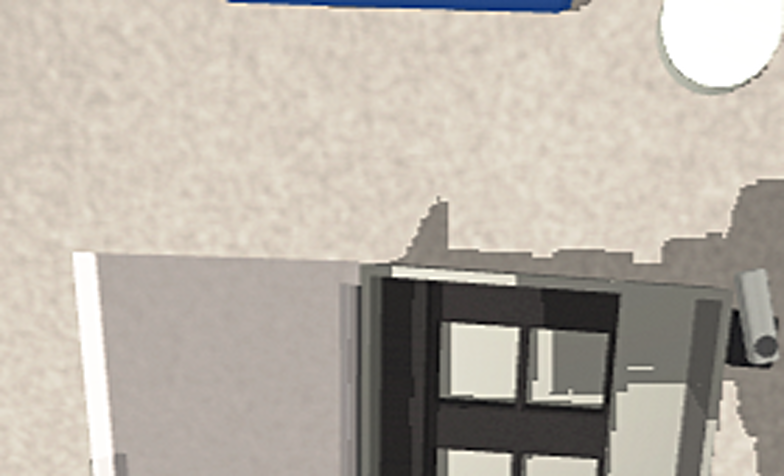

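The two views show the case's +x rim corners at w6c (372,212) and (722,234), and at w7c (362,263) and (730,290). The insert corner is at (615,240) and (620,293), pin A at (750,296) and (766,346), and the lid's free edge corner at (117,333) and (75,254). The bars look near their parked angle.

```bash
python3 - <<'E'
from h import *
a,b,t=load("w6"),load("w7"),shot("top")
A=lambda x,y:(130+x/2.8,100+y/2.8); B=lambda x,y:(130+x/2.8,20+y/2.8); T=lambda x,y:(150+x/2.95,180+y/2.95)
P={}
for n,pa,pb in [("rim+x+y",(372,212),(362,263)),("rim+x-y",(722,234),(730,290)),("insert+x-y",(615,240),(620,293)),("pinA",(750,296),(766,346)),("barAtip",(738,230),(752,272)),("lidcorner",(117,333),(75,254)),("pk+x+y_a",(443,245),(440,321)),("pk+x-y_a",(528,249),(528,327)),("pk+x-y_b",(607,254),(609,330))]:
    P[n]=tri([a,b],[A(*pa),B(*pb)]); print(n,P[n].round(4))
d=P["rim+x+y"]-P["rim+x-y"]; print("len",np.linalg.norm(d),"case yaw",np.degrees(np.arctan2(-d[0],d[1])))
for n,u,z in [("top rim -x-y",(318,225),.072),("top pinA",(345,90),.096),("top pinB",(333,208),.096)]: print(n,onz(t,T(*u),z).round(4))
for n,u in [("lid hi",(117,333)),]: print(onz(a,A(*u),.25).round(3))
im=t["img"].astype(int); m=np.zeros(im.shape[:2],bool); m[200:255,212:246]=1
m&=im.sum(2)>260
for ce,st in blobs(m,20): print("pocket",ce.round(1),st,onz(t,ce,.005).round(4),onz(t,ce,.025).round(4))
# logger
m=np.zeros(im.shape[:2],bool); m[190:250,280:340]=1; m&=im.sum(2)>420
k=max(cv2.findContours(m.astype(np.uint8),0,1)[0],key=cv2.contourArea); r=cv2.minAreaRect(k); print("logger",r,onz(t,r[0],.028).round(4))
E
```

```text
rim+x+y [0.6057 0.2766 0.0735]
rim+x-y [0.5982 0.1022 0.0694]
insert+x-y [0.5956 0.156  0.0772]
pinA [0.5751 0.0916 0.0985]
barAtip [0.6069 0.1003 0.0965]
lidcorner [0.6074 0.313  0.2474]
pk+x+y_a [0.5764 0.2473 0.023 ]
pk+x-y_a [0.5742 0.1996 0.0189]
pk+x-y_b [0.5744 0.1555 0.0262]
len 0.17469446292217 case yaw -2.443491977944569
top rim -x-y [0.4389 0.1026 0.072 ]
top pinA [0.5666 0.0775 0.096 ]
top pinB [0.4556 0.0858 0.096 ]
[0.608 0.312 0.25 ]
pocket [218.8 240.4] [214 234  11  13 117] [0.4821 0.2302 0.005 ] [0.4819 0.2255 0.025 ]
pocket [235.5 241.1] [230 235  12  13 135] [0.4807 0.18   0.005 ] [0.4806 0.1761 0.025 ]
logger ((308.0, 213.49996948242188), (14.298541069030762, 2.9711251258850098), 68.19859313964844) [ 0.565  -0.0363  0.028 ]
```

The geometry is consistent:
- Case origin ≈ (.518,.207), yaw -2.4°, rim length .175.
- Insert pocket edges and pin A match within 2 mm.
- Lid at about 1.73 rad.

Now I go to the rack and check the joints.

```bash
python3 -m crank '.03 .2 0 0 1;.03 .2 0 0 1;.03 .2 0 0 1;.03 .2 0 0 1;.03 .2 0 0 1;.03 .2 0 0 1;.03 .2 0 0 1;.03 .2 0 0 1;.03 .2 0 0 1;.03 .2 0 0 1' 20 >/dev/null; python3 -m crank '0 0 .1 .06 1;0 0 .1 .06 1;0 0 0 0 1;0 0 0 0 1'; python3 t.py; python3 -c "
from h import *
delta([.5933,-.2155,.12])"
```

```text
time: 19.9
ee_pos: [0.6006, -0.2119, 0.2608]
eef_rot: [0.997, -0.081, 0.006, 0.003]
ft_force: [-0.4, -0.1, 0.2]
width: 0.0867
grip_force: 0.0
tcp [ 0.6006 -0.2119  0.2608] z [ 0.011  -0.0073 -0.9999] j [-0.52  0.55  1.17  1.43 -0.5   1.48 -1.1 ]
t 19.9 tcp [ 0.6006 -0.2119  0.2608] toolx yaw deg -9.33 delta units [-0.0414  0.02    0.7035]
```

```bash
python3 -m crank '-.041 .02 .2 0 .3;0 0 .2 0 .3;0 0 .2 0 .3;0 0 .1 0 .3;0 0 0 0 .3;0 0 0 0 .3' 20 | sed -n 2p; python3 -c "
from h import *
delta([.5933,-.2155,.036])"
```

```text
ee_pos: [0.5943, -0.2147, 0.1227]
t 20.5 tcp [ 0.5943 -0.2147  0.1227] toolx yaw deg -9.33 delta units [-0.0108  0.0032  0.4334]
```

```bash
python3 -m crank '-.005 .003 .15 0 .3;0 0 .15 0 .3;0 0 .12 0 .3;0 0 0 0 .3;0 0 0 0 -.5;0 0 0 0 -.5;0 0 0 0 -.5;0 0 0 0 -.5' 20; python3 t.py
```

```text
time: 21.3
ee_pos: [0.5943, -0.2152, 0.0386]
eef_rot: [0.997, -0.082, 0.008, 0.002]
ft_force: [-0.6, 1.5, 6.8]
width: 0.0355
grip_force: 20.0
tcp [ 0.5943 -0.2152  0.0386] z [ 0.0152 -0.0055 -0.9999] j [-0.44  0.72  0.99  1.69 -0.67  1.1  -0.98]
```

```bash
python3 -m crank '0 0 -.1 0 -.5;0 0 -.17 0 -.5;0 0 -.17 0 -.5;0 0 -.18 0 -.5;0 -.2 0 0 -.5;0 -.2 0 0 -.5;0 -.2 0 0 -.5;0 -.2 0 0 -.5;0 0 0 0 -.5' | sed -n 2,6p; python3 -m crank '0 0 0 -.09 -.5;0 0 0 -.09 -.5;0 0 0 -.09 -.5;0 0 0 -.09 -.5;0 0 0 -.09 -.5;0 0 0 -.09 -.5;0 0 0 -.09 -.5;0 0 0 -.09 -.5;0 0 0 -.09 -.5;0 0 0 -.09 -.5' | tail -2; python3 -m crank '0 0 0 -.09 -.5;0 0 0 -.09 -.5;0 0 0 0 -.5;0 0 0 0 -.5'|tail -2; python3 t.py; python3 -c "
from h import *
delta([.5539,.2275,.16])"
```

```text
ee_pos: [0.6195, -0.0489, 0.1603]
eef_rot: [0.997, -0.077, 0.007, 0.001]
ft_force: [0.1, -0.0, 0.6]
width: 0.0357
grip_force: 20.0
width: 0.0357
grip_force: 20.0
width: 0.0357
grip_force: 20.0
tcp [ 0.6179 -0.0569  0.1609] z [ 0.0135 -0.0051 -0.9999] j [-0.58  0.43  0.77  1.6  -0.31  1.22  0.21]
t 23.6 tcp [ 0.6179 -0.0569  0.1609] toolx yaw deg 87.51 delta units [ 1.407  -0.3818 -0.0068]
```

```bash
python3 -m crank '.2 -.054 -.02 0 -.5;.2 -.054 -.02 0 -.5;.2 -.054 0 0 -.5;.2 -.054 0 0 -.5;.2 -.054 0 0 -.5;.2 -.054 0 0 -.5;.1 -.027 0 0 -.5;.1 -.027 0 0 -.5;0 0 0 0 -.5;0 0 0 0 -.5' | sed -n 2,6p;  python3 -c "
from h import *
delta([.5539,.2275,.044])"; python3 t.py
```

```text
ee_pos: [0.5533, 0.2259, 0.1663]
eef_rot: [0.721, 0.693, 0.003, 0.007]
ft_force: [0.7, -0.3, -0.8]
width: 0.0354
grip_force: 20.0
t 24.6 tcp [0.5533 0.2259 0.1663] toolx yaw deg 87.66 delta units [ 0.0111 -0.0055  0.6115]
tcp [0.5533 0.2259 0.1663] z [ 0.0133 -0.0058 -0.9999] j [-1.03  0.35  0.7   1.65 -0.23  1.21 -0.33]
```

```bash
python3 -m crank '.008 -.003 .15 0 -.5;0 0 .15 0 -.5;0 0 .15 0 -.5;0 0 .1 0 -.5;0 0 0 0 -.5;0 0 0 0 -.5' | sed -n 2,6p;  python3 -c "
from h import *
delta([.5539,.2275,.039])"
```

```text
ee_pos: [0.5548, 0.2261, 0.0571]
eef_rot: [0.722, 0.692, 0.003, 0.007]
ft_force: [0.5, -0.2, -0.3]
width: 0.0355
grip_force: 20.0
t 25.2 tcp [0.5548 0.2261 0.0571] toolx yaw deg 87.63 delta units [ 0.0074 -0.0062  0.0902]
```

```bash
python3 -m crank '.005 -.005 .03 0 -.5;0 0 .03 0 -.5;0 0 .025 0 -.5;0 0 0 0 -.5' | sed -n 2,6p; python3 -m crank '0 0 0 0 .2;0 0 0 0 .2;0 0 0 0 .2;0 0 -.1 0 .2;0 0 -.18 0 .2;0 0 -.2 0 .2;0 0 -.2 0 .2;0 0 0 0 .2' | sed -n 2,6p
```

```text
ee_pos: [0.553, 0.2282, 0.0387]
eef_rot: [0.721, 0.693, 0.003, 0.006]
ft_force: [0.3, -0.2, -0.7]
width: 0.0354
grip_force: 20.0
ee_pos: [0.5543, 0.2298, 0.1811]
eef_rot: [0.721, 0.693, 0.007, 0.007]
ft_force: [1.4, 0.4, -0.7]
width: 0.052
grip_force: 0.0
```

```bash
python3 -m crank '-.2 .02 0 0 .3;-.2 .02 0 0 .3;-.2 .02 0 0 .3;-.2 .02 0 0 .3;-.2 .02 0 .09 .3;0 0 0 .09 .3;0 0 0 .09 .3;0 0 0 .09 .3;0 0 0 .09 .3;0 0 0 .09 .3' | tail -2; python3 -m crank '0 0 0 .09 .3;0 0 0 .09 .3;0 0 0 .09 .3;0 0 0 .09 .3;0 0 0 .09 .3;0 0 0 .09 .3;0 0 0 0 .3;0 0 0 0 .3'|tail -2; python3 t.py; python3 -c "
from h import *
delta([.5825,-.2866,.12])"
```

```text
width: 0.0567
grip_force: 0.0
width: 0.0565
grip_force: 0.0
tcp [0.5638 0.0284 0.1763] z [ 0.0131 -0.0056 -0.9999] j [-1.04  0.38  1.12  1.74 -0.35  1.24 -1.56]
t 28.2 tcp [0.5638 0.0284 0.1763] toolx yaw deg -9.17 delta units [0.3397 1.5388 0.2916]
```

```bash
python3 -m crank '.042 .192 0 0 .3;.042 .192 0 0 .3;.042 .192 0 0 .3;.042 .192 0 0 .3;.042 .192 0 0 .3;.042 .192 0 0 .3;.042 .192 0.1 0 .3;.042 .192 0.15 0 .3;0 0 0 0 .3;0 0 0 0 .3' | tail -2;  python3 -c "
from h import *
delta([.5825,-.2866,.037])"
```

```text
width: 0.0565
grip_force: 0.0
t 29.2 tcp [ 0.5795 -0.2872  0.1276] toolx yaw deg -9.41 delta units [ 0.0085 -0.007   0.4533]
```

```bash
python3 -m crank '.008 -.005 .15 -.007 .3;0 0 .15 0 .3;0 0 .145 0 .3;0 0 0 0 .3;0 0 0 0 -.5;0 0 0 0 -.5;0 0 0 0 -.5;0 0 0 0 -.5' 20 | sed -n 2,6p; python3 -m crank '0 0 -.1 0 -.5;0 0 -.17 0 -.5;0 0 -.17 0 -.5;0 0 -.18 0 -.5;0 -.2 0 0 -.5;0 -.2 0 0 -.5;0 -.2 0 0 -.5;0 -.2 0 0 -.5;0 -.2 0 0 -.5;0 -.2 0 0 -.5' | sed -n 2,6p; python3 t.py
```

```text
ee_pos: [0.5842, -0.2861, 0.0409]
eef_rot: [0.997, -0.076, 0.008, 0.002]
ft_force: [-0.5, 0.2, 5.0]
width: 0.0354
grip_force: 20.0
ee_pos: [0.6185, -0.0462, 0.1632]
eef_rot: [0.997, -0.077, 0.007, 0.002]
ft_force: [1.3, -0.3, -0.8]
width: 0.0355
grip_force: 20.0
tcp [ 0.6185 -0.0462  0.1632] z [ 0.0138 -0.0048 -0.9999] j [-0.76  0.53  1.04  1.61 -0.47  1.26 -1.37]
```

```bash
python3 -m crank '0 0 0 -.09 -.5;0 0 0 -.09 -.5;0 0 0 -.09 -.5;0 0 0 -.09 -.5;0 0 0 -.09 -.5;0 0 0 -.09 -.5;0 0 0 -.09 -.5;0 0 0 -.09 -.5;0 0 0 -.09 -.5;0 0 0 -.09 -.5' | tail -2; python3 -m crank '0 0 0 -.09 -.5;0 0 0 -.09 -.5;0 0 0 0 -.5;0 0 0 0 -.5'|tail -2; python3 t.py; python3 -c "
from h import *
delta([.4839,.2305,.167])"
```

```text
width: 0.0356
grip_force: 20.0
width: 0.0359
grip_force: 20.0
tcp [ 0.6185 -0.0481  0.163 ] z [ 0.0135 -0.005  -0.9999] j [-0.53  0.4   0.68  1.6  -0.26  1.22  0.17]
t 32.4 tcp [ 0.6185 -0.0481  0.163 ] toolx yaw deg 88.15 delta units [ 1.3703 -0.717  -0.0363]
```

```bash
python3 -m crank '.19 -.1 -.015 0 -.5;.19 -.1 -.015 0 -.5;.19 -.1 0 0 -.5;.19 -.1 0 0 -.5;.19 -.1 0 0 -.5;.19 -.1 0 0 -.5;.15 -.07 0 0 -.5;.08 -.04 0 0 -.5;0 0 0 0 -.5;0 0 0 0 -.5' | sed -n 2,6p;  python3 -c "
from h import *
delta([.4839,.2305,.06])"; python3 t.py
```

```text
ee_pos: [0.4842, 0.2296, 0.1655]
eef_rot: [0.718, 0.696, 0.003, 0.007]
ft_force: [0.2, 0.4, -1.4]
width: 0.0354
grip_force: 20.0
t 33.4 tcp [0.4842 0.2296 0.1655] toolx yaw deg 88.29 delta units [ 0.007  -0.0089  0.5274]
tcp [0.4842 0.2296 0.1655] z [ 0.0134 -0.0055 -0.9999] j [-1.03  0.18  0.55  1.81 -0.09  1.17 -0.48]
```

```bash
python3 -m crank '.005 -.005 .15 0 -.5;0 0 .15 0 -.5;0 0 .15 0 -.5;0 0 .08 0 -.5;0 0 0 0 -.5;0 0 .03 0 -.5;0 0 .03 0 -.5;0 0 .03 0 -.5;0 0 0 0 -.5' | sed -n 2,6p; python3 -m crank '0 0 0 0 .2;0 0 0 0 .2;0 0 0 0 .2;0 0 -.1 0 .2;0 0 -.18 0 .2;0 0 -.2 0 .2;0 0 -.2 0 .2;0 0 0 0 .2' | sed -n 2,6p
```

```text
ee_pos: [0.4845, 0.2302, 0.041]
eef_rot: [0.717, 0.697, 0.003, 0.006]
ft_force: [-0.7, 0.1, -0.6]
width: 0.0352
grip_force: 20.0
ee_pos: [0.4855, 0.2323, 0.183]
eef_rot: [0.717, 0.697, 0.007, 0.007]
ft_force: [0.0, 0.3, -0.2]
width: 0.0522
grip_force: 0.0
```

```bash
python3 -m crank '-.2 .05 0 0 .3;-.2 .05 0 0 .3;-.2 .05 0 0 .3;-.2 .05 0 0 .3;-.2 .05 0 .09 .3;-.2 0 0 .09 .3;0 0 0 .09 .3;0 0 0 .09 .3;0 0 0 .09 .3;0 0 0 .09 .3' | tail -2; python3 -m crank '0 0 0 .09 .3;0 0 0 .09 .3;0 0 0 .09 .3;0 0 0 .09 .3;0 0 0 .09 .3;0 0 0 .09 .3;0 0 0 0 .3;0 0 0 0 .3'|tail -2; python3 t.py; python3 -c "
from h import *
delta([.5345,-.2063,.12])"
```

```text
width: 0.057
grip_force: 0.0
width: 0.0565
grip_force: 0.0
tcp [ 0.5205 -0.0096  0.179 ] z [ 0.0131 -0.0053 -0.9999] j [-0.9   0.15  0.91  1.84 -0.12  1.19 -1.67]
t 36.9 tcp [ 0.5205 -0.0096  0.179 ] toolx yaw deg -8.54 delta units [0.211  0.9613 0.301 ]
```

```bash
python3 -m crank '.042 .192 0 0 .3;.042 .192 0 0 .3;.042 .192 0 0 .3;.042 .192 0.1 0 .3;.042 .192 0.15 0 .3;0 0 0 0 .3;0 0 0 0 .3' | tail -2;  python3 -c "
from h import *
delta([.5345,-.2063,.037])"
```

```text
width: 0.0569
grip_force: 0.0
t 37.6 tcp [ 0.5326 -0.2073  0.1296] toolx yaw deg -8.78 delta units [ 0.0031 -0.0083  0.4628]
```

```bash
python3 -m crank '.006 -.006 .15 0 .3;0 0 .15 0 .3;0 0 .155 0 .3;0 0 0 0 .3;0 0 0 0 -.5;0 0 0 0 -.5;0 0 0 0 -.5;0 0 0 0 -.5' 20 | sed -n 2,6p; python3 -m crank '0 0 -.1 0 -.5;0 0 -.17 0 -.5;0 0 -.17 0 -.5;0 0 -.18 0 -.5;.05 -.2 0 0 -.5;.05 -.2 0 0 -.5;.05 -.2 0 0 -.5;.05 -.2 0 0 -.5;0 0 0 0 -.5' | sed -n 2,6p; python3 t.py
```

```text
ee_pos: [0.537, -0.2056, 0.0408]
eef_rot: [0.997, -0.076, 0.008, 0.002]
ft_force: [-1.0, 1.1, 5.7]
width: 0.0355
grip_force: 20.0
ee_pos: [0.6003, -0.0454, 0.1632]
eef_rot: [0.997, -0.072, 0.007, 0.001]
ft_force: [-0.4, 0.6, -1.0]
width: 0.0356
grip_force: 20.0
tcp [ 0.6003 -0.0454  0.1632] z [ 0.0135 -0.003  -0.9999] j [-0.71  0.42  0.9   1.66 -0.35  1.22 -1.44]
```

```bash
python3 -m crank '0 0 0 -.09 -.5;0 0 0 -.09 -.5;0 0 0 -.09 -.5;0 0 0 -.09 -.5;0 0 0 -.09 -.5;0 0 0 -.09 -.5;0 0 0 -.09 -.5;0 0 0 -.09 -.5;0 0 0 -.09 -.5;0 0 0 -.09 -.5' | tail -2; python3 -m crank '0 0 0 -.09 -.5;0 0 0 -.08 -.5;0 0 0 0 -.5;0 0 0 0 -.5'|tail -2; python3 t.py; python3 -c "
from h import *
delta([.5518,.1775,.167])"
```

```text
width: 0.0354
grip_force: 20.0
width: 0.035
grip_force: 20.0
tcp [ 0.5983 -0.0532  0.1637] z [ 0.0135 -0.0051 -0.9999] j [-0.47  0.34  0.59  1.65 -0.2   1.2   0.12]
t 40.7 tcp [ 0.5983 -0.0532  0.1637] toolx yaw deg 87.28 delta units [ 1.1409 -0.2867 -0.0257]
```

```bash
python3 -m crank '.19 -.048 -.015 0 -.5;.19 -.048 -.015 0 -.5;.19 -.048 0 0 -.5;.19 -.048 0 0 -.5;.19 -.048 0 0 -.5;.13 -.03 0 0 -.5;.06 -.015 0 0 -.5;0 0 0 0 -.5;0 0 0 0 -.5' | sed -n 2,6p;  python3 -c "
from h import *
delta([.5518,.1775,.06])"; python3 t.py
```

```text
ee_pos: [0.5517, 0.1755, 0.1677]
eef_rot: [0.723, 0.691, 0.003, 0.007]
ft_force: [0.7, -0.1, -0.5]
width: 0.0359
grip_force: 20.0
t 41.6 tcp [0.5517 0.1755 0.1677] toolx yaw deg 87.35 delta units [ 0.013  -0.0076  0.5382]
tcp [0.5517 0.1755 0.1677] z [ 0.0135 -0.0062 -0.9999] j [-0.8   0.27  0.48  1.69 -0.12  1.2  -0.33]
```

```bash
python3 -m crank '.007 -.006 .15 0 -.5;0 0 .15 0 -.5;0 0 .15 0 -.5;0 0 .09 0 -.5;0 0 0 0 -.5;0 0 .03 0 -.5;0 0 .03 0 -.5;0 0 .03 0 -.5;0 0 0 0 -.5' | sed -n 2,6p; python3 -m crank '0 0 0 0 .2;0 0 0 0 .2;0 0 0 0 .2;0 0 -.1 0 .2;0 0 -.18 0 .2;0 0 -.2 0 .2;0 0 -.2 0 .2;0 0 0 0 .2' | sed -n 2,6p
```

```text
ee_pos: [0.5515, 0.1779, 0.0412]
eef_rot: [0.722, 0.691, 0.003, 0.006]
ft_force: [0.0, -0.5, -1.3]
width: 0.0355
grip_force: 20.0
ee_pos: [0.5528, 0.1797, 0.1836]
eef_rot: [0.722, 0.691, 0.007, 0.008]
ft_force: [0.9, -0.6, -0.3]
width: 0.0523
grip_force: 0.0
```

```bash
python3 -m crank '-.2 .01 0 0 .3;-.2 .01 0 0 .3;-.2 .01 0 0 .3;-.2 .01 0 0 .3;-.2 .01 0 .09 .3;-.2 0 0 .09 .3;0 0 0 .09 .3;0 0 0 .09 .3;0 0 0 .09 .3;0 0 0 .09 .3' | tail -2; python3 -m crank '0 0 0 .09 .3;0 0 0 .09 .3;0 0 0 .09 .3;0 0 0 .09 .3;0 0 0 .09 .3;0 0 0 .09 .3;0 0 0 0 .3;0 0 0 0 .3'|tail -2; python3 t.py; python3 -c "
from h import *
delta([.5238,-.2774,.12])"
```

```text
width: 0.0564
grip_force: 0.0
width: 0.0569
grip_force: 0.0
tcp [ 0.5438 -0.0606  0.1786] z [ 0.0131 -0.0053 -0.9999] j [-0.71  0.23  0.85  1.78 -0.18  1.2  -1.55]
t 45.1 tcp [ 0.5438 -0.0606  0.1786] toolx yaw deg -9.44 delta units [0.0748 1.0849 0.2973]
```

```bash
python3 -m crank '.013 .19 0 0 .3;.013 .19 0 0 .3;.013 .19 0 0 .3;.013 .19 0.1 0 .3;.013 .19 0.15 0 .3;.012 .135 0 -.007 .3;0 0 0 0 .3;0 0 0 0 .3' | tail -2;  python3 -c "
from h import *
delta([.5238,-.2774,.037])"
```

```text
width: 0.0565
grip_force: 0.0
t 45.9 tcp [ 0.5231 -0.2778  0.1295] toolx yaw deg -8.99 delta units [-0.003  -0.0042  0.4625]
```

```bash
python3 -m crank '0 -.003 .15 0 .3;0 0 .15 0 .3;0 0 .155 0 .3;0 0 0 0 .3;0 0 0 0 -.5;0 0 0 0 -.5;0 0 0 0 -.5;0 0 0 0 -.5' 20 | sed -n 2,6p; python3 -m crank '0 0 -.1 0 -.5;0 0 -.17 0 -.5;0 0 -.17 0 -.5;0 0 -.18 0 -.5;.05 -.2 0 0 -.5;.05 -.2 0 0 -.5;.05 -.2 0 0 -.5;.05 -.2 0 0 -.5;0 -.2 0 0 -.5;0 -.1 0 0 -.5' | sed -n 2,6p; python3 t.py
```

```text
ee_pos: [0.5254, -0.2775, 0.0399]
eef_rot: [0.997, -0.079, 0.008, 0.002]
ft_force: [1.5, 0.6, 2.9]
width: 0.0355
grip_force: 19.8
ee_pos: [0.5978, -0.0612, 0.1626]
eef_rot: [0.997, -0.077, 0.007, 0.001]
ft_force: [0.1, -0.3, -1.3]
width: 0.0353
grip_force: 19.9
tcp [ 0.5978 -0.0612  0.1626] z [ 0.0134 -0.0039 -0.9999] j [-0.64  0.4   0.84  1.66 -0.31  1.21 -1.46]
```

```bash
python3 -m crank '0 0 0 -.09 -.5;0 0 0 -.09 -.5;0 0 0 -.09 -.5;0 0 0 -.09 -.5;0 0 0 -.09 -.5;0 0 0 -.09 -.5;0 0 0 -.09 -.5;0 0 0 -.09 -.5;0 0 0 -.09 -.5;0 0 0 -.09 -.5' | tail -2; python3 -m crank '0 0 0 -.09 -.5;0 0 0 -.08 -.5;0 0 0 0 -.5;0 0 0 0 -.5'|tail -2; python3 t.py; python3 -c "
from h import *
delta([.4818,.1805,.167])"
```

```text
width: 0.0356
grip_force: 19.9
width: 0.0355
grip_force: 19.9
tcp [ 0.5971 -0.0659  0.1628] z [ 0.0136 -0.0051 -0.9999] j [-0.4   0.33  0.54  1.65 -0.18  1.2   0.12]
t 49.1 tcp [ 0.5971 -0.0659  0.1628] toolx yaw deg 87.01 delta units [ 1.1999 -0.6394 -0.0352]
```

```bash
python3 -m crank '.19 -.1 -.015 0 -.5;.19 -.1 -.015 0 -.5;.19 -.1 0 0 -.5;.19 -.1 0 0 -.5;.19 -.1 0 0 -.5;.19 -.1 0 0 -.5;.06 -.04 0 0 -.5;0 0 0 0 -.5;0 0 0 0 -.5' | sed -n 2,6p;  python3 -c "
from h import *
delta([.4818,.1805,.06])"; python3 t.py
```

```text
ee_pos: [0.481, 0.1796, 0.1658]
eef_rot: [0.725, 0.689, 0.003, 0.007]
ft_force: [-0.7, -0.5, -0.4]
width: 0.0355
grip_force: 19.9
t 50.0 tcp [0.481  0.1796 0.1658] toolx yaw deg 87.11 delta units [ 0.0074 -0.0037  0.5291]
tcp [0.481  0.1796 0.1658] z [ 0.0136 -0.0054 -0.9999] j [-0.8   0.11  0.37  1.86 -0.03  1.17 -0.47]
```

```bash
python3 -m crank '.004 -.002 .15 0 -.5;0 0 .15 0 -.5;0 0 .15 0 -.5;0 0 .08 0 -.5;0 0 0 0 -.5;0 0 .03 0 -.5;0 0 .03 0 -.5;0 0 .03 0 -.5;0 0 0 0 -.5' | sed -n 2,6p; python3 -m crank '0 0 0 0 .2;0 0 0 0 .2;0 0 0 0 .2;0 0 -.1 0 .2;0 0 -.12 0 .2;0 0 -.14 0 -1;0 0 0 0 -1;0 0 0 0 -1;0 0 0 0 -1;0 0 0 0 -1' | sed -n 2,6p; python3 -c "
from h import *
delta([.4818,.1805,.068])"
```

```text
ee_pos: [0.4818, 0.1802, 0.0412]
eef_rot: [0.724, 0.69, 0.003, 0.006]
ft_force: [-0.2, -0.6, -1.2]
width: 0.0357
grip_force: 19.9
ee_pos: [0.4805, 0.1805, 0.1127]
eef_rot: [0.724, 0.69, 0.002, 0.006]
ft_force: [0.3, 0.1, 0.4]
width: 0.0199
grip_force: 0.0
t 51.9 tcp [0.4805 0.1805 0.1127] toolx yaw deg 87.24 delta units [0.0017 0.0039 0.2236]
```

```bash
python3 -m crank '0 .004 .1 0 -1;0 0 .08 0 -1;0 0 .03 0 -1;0 0 .015 0 -1;0 0 0 0 -1' | sed -n 2,4p; python3 -m crank '0 0 -.12 0 -1;0 0 -.1 0 -1;-.007 .175 0 0 -1;-.007 .175 0 0 -1;0 0 0 0 -1;0 0 .1 0 -1;0 0 .08 0 -1;0 0 .03 0 -1;0 0 .01 0 -1;0 0 0 0 -1' | sed -n 2,4p;  python3 -c "
from h import *
delta([.5518,.1775,.068])"
```

```text
ee_pos: [0.4824, 0.1804, 0.0686]
eef_rot: [0.724, 0.69, 0.003, 0.006]
ft_force: [0.5, 0.7, -0.0]
ee_pos: [0.5523, 0.1745, 0.0703]
eef_rot: [0.724, 0.69, 0.003, 0.007]
ft_force: [0.2, -0.4, 0.4]
t 53.4 tcp [0.5523 0.1745 0.0703] toolx yaw deg 87.25 delta units [ 0.0147 -0.0035  0.0112]
```

```bash
python3 -m crank '.01 0 .012 0 -1;0 0 .006 0 -1;0 0 0 0 -1' | sed -n 2,4p; python3 -m crank '0 0 -.12 0 -1;0 0 -.1 0 -1;.12 0 0 0 -1;.125 0 0 0 -1;0 0 0 0 -1;0 0 .1 0 -1;0 0 .08 0 -1;0 0 .03 0 -1;0 0 .01 0 -1;0 0 0 0 -1' | sed -n 2,4p;  python3 -m crank '0 0 -.12 0 -1;0 0 -.1 0 -1;.007 -.175 0 0 -1;.007 -.175 0 0 -1;0 0 0 0 -1;0 0 .1 0 -1;0 0 .08 0 -1;0 0 .03 0 -1;0 0 .01 0 -1;0 0 0 0 -1' | sed -n 2,4p; python3 -m crank '0 0 -.2 0 -1;-.1 0 -.2 0 -1;-.2 .05 -.1 0 .5;-.2 .05 -.1 0 .5;-.2 .1 0 0 .5;-.2 .1 0 0 .5;-.2 .1 0 0 .5;-.2 0 0 0 .5;0 0 0 0 .5;0 0 0 0 .5' | sed -n 2,4p
```

```text
ee_pos: [0.5531, 0.1769, 0.0675]
eef_rot: [0.724, 0.69, 0.004, 0.007]
ft_force: [-1.3, -0.2, 8.2]
ee_pos: [0.5557, 0.2251, 0.0678]
eef_rot: [0.724, 0.69, 0.004, 0.007]
ft_force: [-3.9, -1.6, 10.4]
ee_pos: [0.4868, 0.232, 0.0677]
eef_rot: [0.724, 0.69, 0.005, 0.007]
ft_force: [-4.8, -2.4, 18.6]
ee_pos: [0.5509, -0.0328, 0.1877]
eef_rot: [0.725, 0.689, 0.003, 0.007]
ft_force: [0.8, 0.9, 0.5]
```

All caps met the fingers at about z .0675, so they are shut. Now the logger: fresh wrist shots from two places.

```bash
python3 -c "
from h import *
keep(shot('wrist'),'w8')"; python3 -m crank '-.2 0 0 0 .5;-.2 0 0 0 .5;0 0 0 0 .5;0 0 0 0 .5' | sed -n 2p; python3 - <<'E'
from h import *
c=shot('wrist'); keep(c,'w9'); d=load('w8')
for k in (d,c):
    u=proj(k,[.565,-.036,.028]); print(u.round(0))
    im=k["img"].astype(int); m=(im.min(2)>205)
    for ce,st in blobs(m,60): print(ce.round(1),st,onz(k,ce,.028).round(3))
cv2.imwrite("pics/w89.png",cv2.vconcat([d["img"][:290,100:560],c["img"][:290,100:560]]))
E
```

```text
ee_pos: [0.5471, -0.1108, 0.1877]
[336. 185.]
[484.3  38.9] [ 456    7   58   64 2843] [0.721 0.108 0.028]
[168.1  44.2] [150  32  41  27 457] [0.403 0.119 0.028]
[368.5  44.4] [347  33  41  25 482] [0.604 0.109 0.028]
[606.9  76.3] [ 571   38   69   77 4142] [0.855 0.067 0.028]
[563.8  58.1] [547  41  47  50 444] [0.806 0.087 0.028]
[634.4 192.4] [626 169  14  40 346] [ 0.92  -0.065  0.028]
[331.  194.1] [311 185  35  18 260] [ 0.559 -0.047  0.028]
[617.2 239.6] [ 596  210   42   59 1048] [ 0.916 -0.126  0.028]
[635.7 233.4] [629 210  11  37 210] [ 0.937 -0.119  0.028]
[632.1 262.5] [622 248  18  31 430] [ 0.944 -0.161  0.028]
[317.9 305.2] [306 301  26   9 188] [ 0.535 -0.201  0.028]
[331.8 315.1] [291 304  83  20 647] [ 0.553 -0.219  0.028]
[381.6 317.4] [375 311  14  13 143] [ 0.62  -0.227  0.028]
[337. 115.]
[625.1   4. ] [606   0  34  11 272] [0.852 0.055 0.028]
[325.4 137.3] [299 116  51  45 896] [ 0.552 -0.059  0.028]
[633.2 163.6] [623 144  17  48 440] [ 0.905 -0.106  0.028]
[633.  208.8] [624 193  16  32 303] [ 0.921 -0.162  0.028]
[625.2 264. ] [598 256  42  23 528] [ 0.932 -0.239  0.028]
[313.5 301. ] [300 297  27  10 223] [ 0.526 -0.272  0.028]
[328.9 314.1] [ 284  298   99   26 1229] [ 0.545 -0.295  0.028]
```

View pics/w89.png

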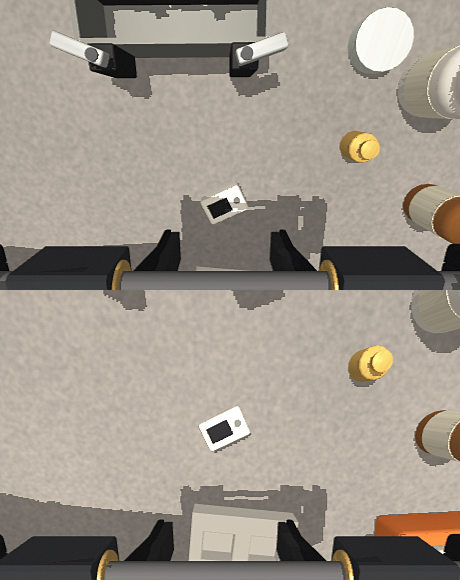

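The logger sits at w8 (324,203) and w9 (325,138), white with its long axis turned by about 30°. The turnbutton bars point outward along the wall, swung up by about 20°.

```bash
python3 - <<'E'
from h import *
uv=[]
c8,c9=load("w8"),load("w9")
for k,roi,th in((c9,(105,175,290,360),200),(c8,(175,230,295,355),150)):
    im=k["img"].astype(int); m=np.zeros(im.shape[:2],np.uint8); sub=(im.min(2)>th)
    m[roi[0]:roi[1],roi[2]:roi[3]]=sub[roi[0]:roi[1],roi[2]:roi[3]]
    m=cv2.morphologyEx(m,cv2.MORPH_OPEN,np.ones((2,2)))
    q=max(cv2.findContours(m,0,cv2.CHAIN_APPROX_NONE)[0],key=cv2.contourArea); r=cv2.minAreaRect(q); uv.append(r[0])
    bx=np.array([onz(k,p,.028) for p in cv2.boxPoints(r)]); e=bx[1]-bx[0]; f=bx[2]-bx[1]
    print(r,"c",bx.mean(0).round(4),"edges",np.linalg.norm(e).round(4),np.linalg.norm(f).round(4),"yaw",np.degrees([np.arctan2(e[1],e[0]),np.arctan2(f[1],f[0])]).round(1))
print(tri([c9,c8],uv).round(4)); delta([.552,-.059,.12])
E
```

```text
((324.99322509765625, 139.3190155029297), (30.156307220458984, 44.52098083496094), 64.65382385253906) c [ 0.5509 -0.0615  0.028 ] edges 0.0485 0.0328 yaw [ 21.9 -65.8]
((325.5, 200.0), (48.0, 59.0), 90.0) c [ 0.5522 -0.0548  0.028 ] edges 0.068 0.0599 yaw [ -3.1 -91. ]
[ 0.5518 -0.0647 -0.005 ]
t 57.2 tcp [ 0.5472 -0.1097  0.1876] toolx yaw deg 87.34 delta units [0.2556 0.0076 0.3369]
```

```bash
python3 -m crank '0 0 0 -.095 .8;0 0 0 -.095 .8;0 0 0 -.095 .8;0 0 0 0 .8;0 0 0 0 .8' | sed -n 2p; python3 - <<'E'
from h import *
print(tri([load("w9"),load("w8")],[(325,139.3),(323,203.5)]).round(4)); delta([.551,-.0615,.1])
E
```

```text
ee_pos: [0.5471, -0.11, 0.1875]
[ 0.55   -0.0624  0.0159]
t 57.7 tcp [ 0.5471 -0.11    0.1875] toolx yaw deg 112.75 delta units [0.2202 0.1072 0.4365]
```

```bash
python3 -m crank '.11 .054 .1 0 .8;.11 .053 .12 0 .8;0 0 .2 0 .8;0 0 0 0 .8;0 0 0 0 .8' | sed -n 2p; python3 - <<'E'
from h import *
delta([.551,-.0617,.014])
E
```

```text
ee_pos: [0.5504, -0.0632, 0.1038]
t 58.2 tcp [ 0.5504 -0.0632  0.1038] toolx yaw deg 112.75 delta units [0.0106 0.0017 0.4489]
```

```bash
python3 -m crank '.008 0 .15 0 .8;0 0 .15 0 .8;0 0 .14 0 .8;0 0 0 0 .8;0 0 0 0 -.2;0 0 0 0 -.2;0 0 0 0 -.2;0 0 0 0 -.2;0 0 0 0 -.2' 20| sed -n 2,6p; python3 -m crank '0 0 -.1 0 -.2;0 0 -.15 0 -.2;0 0 -.2 0 -.2;0 0 -.2 .095 -.2;0 0 0 .095 -.2;0 0 0 .09 -.2;0 0 0 0 -.2;0 0 0 0 -.2' | sed -n 2,6p; python3 -c "
from h import *
# bay centre, tool shifted
ux=np.array([.9991,-.0426]);uy=np.array([.0426,.9991]);p=np.array([.518,.207])+uy*(-.0735);print(p)
delta([*p,.16])"
```

```text
ee_pos: [0.5516, -0.062, 0.0161]
eef_rot: [0.553, 0.833, 0.002, 0.007]
ft_force: [-1.3, -0.3, 6.1]
width: 0.0497
grip_force: 20.0
ee_pos: [0.5492, -0.0612, 0.1451]
eef_rot: [0.72, 0.694, 0.003, 0.006]
ft_force: [-0.7, -0.1, -1.4]
width: 0.0498
grip_force: 20.0
[0.5148689  0.13356615]
t 59.9 tcp [ 0.5492 -0.0612  0.1451] toolx yaw deg 87.94 delta units [ 0.9667 -0.2053 -0.082 ]
```

```bash
python3 -m crank '.18 -.04 -.04 0 -.2;.18 -.04 -.04 0 -.2;.18 -.04 0 0 -.2;.18 -.04 0 0 -.2;.16 -.03 0 0 -.2;.08 -.015 0 0 -.2;0 0 0 0 -.2;0 0 0 0 -.2' | sed -n 2,6p; python3 -c "
from h import *
delta([.5149,.1336,.045])"
```

```text
ee_pos: [0.5159, 0.1315, 0.1596]
eef_rot: [0.72, 0.693, 0.003, 0.007]
ft_force: [0.5, -0.4, -0.9]
width: 0.0499
grip_force: 20.0
t 60.7 tcp [0.5159 0.1315 0.1596] toolx yaw deg 87.81 delta units [ 0.0132 -0.0131  0.5727]
```

```bash
python3 -m crank '.01 -.008 .15 0 -.2;0 0 .15 0 -.2;0 0 .15 0 -.2;0 0 .1 0 -.2;0 0 0 0 -.2;0 0 0 0 -.2' | sed -n 2,6p; python3 -c "
from h import *
delta([.5149,.1336,.031])"
```

```text
ee_pos: [0.5163, 0.1325, 0.0503]
eef_rot: [0.722, 0.692, 0.003, 0.007]
ft_force: [-0.4, 0.7, -0.7]
width: 0.0499
grip_force: 20.0
t 61.3 tcp [0.5163 0.1325 0.0503] toolx yaw deg 87.63 delta units [ 0.0059 -0.0087  0.0962]
```

```bash
python3 -m crank '.006 -.005 .04 0 -.2;0 0 .03 0 -.2;0 0 .022 0 -.2;0 0 0 0 -.2' | sed -n 2,6p;python3 -m crank '0 0 0 0 .3;0 0 0 0 .3;0 0 0 0 .3;0 0 0 0 .3;0 0 -.1 0 .3;0 0 -.15 0 .3;0 0 -.1 0 -1;0 0 0 0 -1;0 0 0 0 -1;0 0 0 0 -1' | sed -n 2,6p
```

```text
ee_pos: [0.5148, 0.1348, 0.0309]
eef_rot: [0.721, 0.693, 0.003, 0.006]
ft_force: [-0.2, 0.2, -0.7]
width: 0.05
grip_force: 20.0
ee_pos: [0.5136, 0.1351, 0.1004]
eef_rot: [0.721, 0.693, 0.002, 0.006]
ft_force: [0.1, 0.1, -0.4]
width: 0.0325
grip_force: 0.0
```

```bash
python3 -m crank '0 0 .12 0 -1;0 0 .12 0 -1;0 0 .07 0 -1;0 0 .02 0 -1;0 0 .008 0 -1;0 0 0 0 -1' | sed -n 2,6p
```

```text
ee_pos: [0.5153, 0.1349, 0.034]
eef_rot: [0.721, 0.693, 0.003, 0.007]
ft_force: [0.3, 0.4, -0.1]
width: 0.0008
grip_force: 0.0
```

At z .034 there is no contact, so the logger lies flat (top ≤ .034). The bars sit at about 0.31 rad. At that angle their tips overlap the lid's free edge (y -105), so I park both first, pushing them gently outward.

```bash
python3 -m crank '0 0 -.2 0 -1;0 0 -.2 0 -1;-.02 .21 0 0 -1;-.02 .21 0 0 -1;0 0 0 0 -1;0 0 0 0 -1' | sed -n 2,4p; python3 -c "
from h import *
delta([.6025,.1234,.084])"
```

```text
ee_pos: [0.598, 0.1234, 0.1147]
eef_rot: [0.722, 0.692, 0.003, 0.007]
ft_force: [-0.2, 0.7, -0.4]
t 63.9 tcp [0.598  0.1234 0.1147] toolx yaw deg 87.63 delta units [0.0016 0.0204 0.1539]
```

```bash
python3 -m crank '0 .02 .08 0 -1;0 0 .07 0 -1;0 0 0 0 -1;-.02 0 0 0 -1;-.02 0 0 0 -1;-.02 0 0 0 -1;-.02 0 0 0 -1;-.01 0 0 0 -1;0 0 0 0 -1' | sed -n 2,4p; python3 -c "
from h import *
ux=np.array([.9991,-.0426]);uy=np.array([.0426,.9991]);d=read_state()['ee_pos'][:2]-np.array([.518,.207]);print('local',d@ux,d@uy)
p=np.array([.518,.207])-.088*ux-.08*uy
delta([*p,.12])"
```

```text
ee_pos: [0.6017, 0.1065, 0.0856]
eef_rot: [0.721, 0.693, 0.004, 0.006]
ft_force: [1.1, 4.3, 1.2]
local 0.08793740432502235 -0.09684910077879139
t 64.8 tcp [0.6017 0.1065 0.0856] toolx yaw deg 87.71 delta units [ 0.0861 -0.8769 -0.1852]
```

```bash
python3 -m crank '.05 0 0 0 -1;.04 0 -.1 0 -1;0 0 -.1 0 -1;0 -.22 0 0 -1;0 -.22 0 0 -1;0 -.22 0 0 -1;0 -.215 0 0 -1;0 0 0 0 -1;0 0 0 0 -1' | sed -n 2,4p; python3 -c "
from h import *
delta([.4267,.1308,.085])"
```

```text
ee_pos: [0.4263, 0.1314, 0.123]
eef_rot: [0.721, 0.693, 0.004, 0.006]
ft_force: [0.4, -0.4, 0.3]
t 65.7 tcp [0.4263 0.1314 0.123 ] toolx yaw deg 87.76 delta units [-0.0022 -0.0008  0.19  ]
```

Then lift away and take a look with the case in the wrist view.

```bash
python3 -m crank '0 0 .1 0 -1;0 0 .085 0 -1;0 0 0 0 -1;-.022 0 0 0 -1;-.02 0 0 0 -1;-.02 0 0 0 -1;-.02 0 0 0 -1;-.01 0 0 0 -1;0 0 0 0 -1' | sed -n 2,4p; python3 -m crank '.05 0 0 0 -1;.04 0 -.1 0 -1;-.05 .1 -.2 0 -1;-.05 .12 -.2 0 -1;-.05 .12 -.2 0 -1;-.05 .12 -.2 0 -1;0 0 -.1 0 -1;0 0 0 0 -1;0 0 0 0 -1' | sed -n 2,3p; python3 - <<'E'
from h import *
c=shot("wrist"); keep(c,"w10"); t=shot("top"); s=shot("scene")
O=np.array([.518,.207]);ux=np.array([.9991,-.0426]);uy=np.array([.0426,.9991])
print("caseproj",[proj(c,[*(O+x*ux+y*uy),.072]).round(0).tolist() for x,y in((.085,.075),(-.085,.075),(.085,-.102),(-.085,-.102))])
a=c["img"][0:290,90:560]; b=cv2.resize(s["img"][130:220,345:445],(330,290),interpolation=cv2.INTER_CUBIC)
cv2.imwrite("pics/w10c.png",cv2.hconcat([a,b]))
E
```

```text
ee_pos: [0.4256, 0.1136, 0.0861]
eef_rot: [0.721, 0.693, 0.003, 0.005]
ft_force: [-5.1, 7.0, 0.2]
ee_pos: [0.515, 0.0878, 0.287]
eef_rot: [0.721, 0.693, 0.003, 0.007]
caseproj [[396.0, 6.0], [247.0, 5.0], [385.0, 160.0], [257.0, 160.0]]
```

View pics/w10c.png

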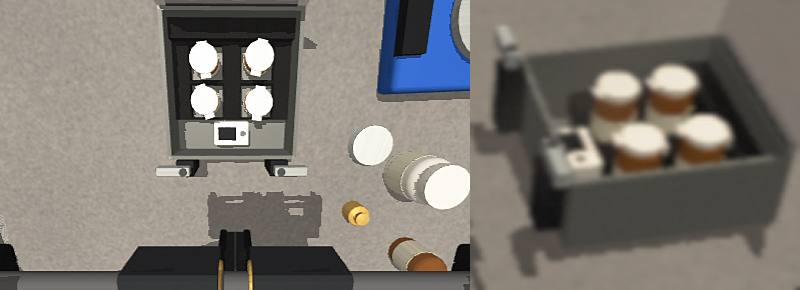

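The view shows four capped vials upright in their pockets, the logger flat in the bay at (231,133), and both turnbuttons parked along the wall at (173,172) and (288,172).

Now the lid: go over it and come down behind it.

```bash
python3 -m crank '.2 0 -.02 0 -1;.2 0 -.02 0 -1;.2 0 0 0 -1;.2 0 0 0 -1;.2 0 0 0 -1;.2 0 0 0 -1;.13 0 0 0 -1;0 0 0 0 -1;0 0 0 0 -1' | sed -n 2,4p; python3 t.py; python3 -c "
from h import *
delta([.522,.352,.222])"
```

```text
ee_pos: [0.5251, 0.3533, 0.2926]
eef_rot: [0.721, 0.693, 0.002, 0.007]
ft_force: [0.2, -1.3, 0.2]
tcp [0.5251 0.3533 0.2926] z [ 0.0122 -0.007  -0.9999] j [-0.99  0.33  0.42  1.35 -0.12  1.48 -0.62]
t 68.5 tcp [0.5251 0.3533 0.2926] toolx yaw deg 87.73 delta units [-0.0051 -0.0197  0.3529]
```

```bash
python3 -m crank '0 -.015 .18 0 -1;0 0 .17 0 -1;0 0 0 0 -1;-.08 0 0 0 -1;-.08 0 0 0 -1;-.08 0 0 0 -1;-.08 0 0 0 -1;-.08 0 0 0 -1;0 0 0 0 -1' | sed -n 2,4p; python3 -m crank '-.1 0 .03 0 -1;-.1 0 .03 0 -1;-.09 0 .06 0 -1;-.09 0 .06 0 -1;0 0 0 0 -1' | sed -n 2,4p
```

```text
ee_pos: [0.5207, 0.27, 0.2247]
eef_rot: [0.722, 0.691, 0.003, 0.007]
ft_force: [-0.2, -0.3, -0.0]
ee_pos: [0.5171, 0.1946, 0.1873]
eef_rot: [0.722, 0.692, 0.002, 0.006]
ft_force: [-0.0, -1.2, -0.6]
```

```bash
python3 - <<'E'
from h import *
t=shot("top")["img"].astype(int); o=cv2.imread("pics/top0.png").astype(int)
for r in (215,235): print(r,[int(x) for x in o[r,155:200:3].sum(1)],[int(x) for x in t[r,155:200:3].sum(1)])
E
```

```text
215 [289, 279, 318, 255, 235, 233, 233, 229, 235, 239, 229, 233, 231, 200, 138] [368, 379, 378, 388, 393, 366, 343, 270, 336, 300, 182, 155, 103, 93, 91]
235 [279, 307, 319, 239, 232, 226, 238, 231, 233, 232, 229, 234, 223, 163, 126] [344, 336, 335, 338, 335, 333, 329, 346, 382, 289, 401, 298, 165, 164, 160]
```

The lid's edge has gone from its open place, so it is following the fingers. I continue down.

```bash
python3 -m crank '-.07 0 .087 0 -1;-.07 0 .087 0 -1;-.04 0 .085 0 -1;-.04 0 .085 0 -1;-.02 0 .08 0 -1;-.01 0 .07 0 -1;0 0 0 0 -1' | sed -n 2,4p; python3 -m crank '0 0 .03 0 -1;0 0 .02 0 -1;0 0 0 0 -1' | sed -n 2,4p
```

```text
ee_pos: [0.516, 0.1472, 0.0885]
eef_rot: [0.721, 0.693, 0.002, 0.006]
ft_force: [-0.3, 0.3, 0.4]
ee_pos: [0.517, 0.1471, 0.0798]
eef_rot: [0.721, 0.693, 0.003, 0.006]
ft_force: [-0.9, -0.8, -0.0]
```

```bash
python3 -m crank '0 0 .012 0 -1;0 0 .008 0 -1;0 0 0 0 -1' | sed -n 2,4p; python3 -m crank '0 0 .01 0 -1;0 0 0 0 -1;0 0 0 0 -1' | sed -n 2,4p
```

```text
ee_pos: [0.5174, 0.147, 0.0782]
eef_rot: [0.721, 0.693, 0.004, 0.006]
ft_force: [-10.7, -1.8, 24.9]
ee_pos: [0.5175, 0.147, 0.0778]
eef_rot: [0.721, 0.693, 0.004, 0.006]
ft_force: [-19.5, -5.1, 46.5]
```

The lid is down: hard contact at z .078. Next is turnbutton A, starting outside the bar.

```bash
python3 -m crank '0 0 -.15 0 -1;0 0 -.12 0 -1;-.1 .11 0 0 -1;-.1 .11 0 0 -1;-.1 .11 0 0 -1;-.1 .1 0 0 -1;0 0 0 0 -1;0 0 0 0 -1' | sed -n 2,4p; python3 -c "
from h import *
delta([.604,.0652,.087])"
```

```text
ee_pos: [0.599, 0.0632, 0.1293]
eef_rot: [0.722, 0.692, 0.003, 0.006]
ft_force: [-0.6, 0.7, -0.2]
t 72.4 tcp [0.599  0.0632 0.1293] toolx yaw deg 87.62 delta units [0.0119 0.0216 0.2117]
```

```bash
python3 -m crank '0 .02 .1 0 -1;0 0 .1 0 -1;0 0 0 0 -1;.04 0 0 0 -1;.04 0 0 0 -1;.04 0 0 0 -1;.04 0 0 0 -1;.04 0 0 0 -1;.02 0 0 0 -1;0 0 0 0 -1' | sed -n 2,4p; cat > l.py <<'E'
from h import *
ux=np.array([.9991,-.0426]);uy=np.array([.0426,.9991]);s=read_state();d=s['ee_pos'][:2]-np.array([.518,.207]);print('local',(d@ux).round(4),(d@uy).round(4),s['ee_pos'][2].round(4),'F',s['ft_force'].round(1),'t',s['time'])
E
python3 l.py; python3 -m crank '0 -.02 0 0 -1;0 -.015 0 0 -1;0 0 0 0 -1'|sed -n 1p; python3 l.py
```

```text
ee_pos: [0.6054, 0.1084, 0.0893]
eef_rot: [0.721, 0.693, 0.003, 0.006]
ft_force: [0.6, -0.6, -0.3]
local 0.0915 -0.0948 0.0893 F [ 0.6 -0.6 -0.3] t 73.4
time: 73.7
local 0.0841 -0.0964 0.0892 F [-0.2  0.4 -0.3] t 73.7
```

```bash
python3 -m crank '0 -.01 0 0 -1;0 0 0 0 -1;0 0 0 0 -1'|sed -n 1p; python3 l.py;python3 -m crank '0 -.01 0 0 -1;0 0 0 0 -1;0 0 0 0 -1'|sed -n 1p; python3 l.py;
```

```text
time: 74.0
local 0.0824 -0.0962 0.0891 F [ 1.2 -0.7  1.1] t 74.0
time: 74.3
local 0.0804 -0.0961 0.0891 F [0.4 0.3 0. ] t 74.3
```

```bash
for i in 1; do python3 -m crank '0 -.01 0 0 -1;0 0 0 0 -1;0 0 0 0 -1'|sed -n 1p; python3 l.py;python3 -m crank '0 -.01 0 0 -1;0 0 0 0 -1;0 0 0 0 -1'|sed -n 1p; python3 l.py; python3 -m crank '0 -.008 0 0 -1;0 0 0 0 -1;0 0 0 0 -1'|sed -n 1p; python3 l.py; done
```

```text
time: 74.6
local 0.0784 -0.0961 0.0891 F [-0.4 -0.3 -0.3] t 74.6
time: 74.9
local 0.078 -0.0962 0.0893 F [ 8.3  0.4 -5.2] t 74.9
time: 75.2
local 0.0778 -0.0962 0.0896 F [15.2  0.2 -9. ] t 75.2
```

Turnbutton A is against its stop. Now B, mirrored.

```bash
python3 -m crank '0 .05 0 0 -1;0 0 -.12 0 -1;0 0 -.1 0 -1;-.05 -.2 0 0 -1;-.05 -.2 0 0 -1;-.05 -.2 0 0 -1;-.05 -.2 0 0 -1;-.02 -.09 0 0 -1;0 0 0 0 -1;0 0 0 0 -1' | sed -n 1p; python3 l.py; python3 -c "
from h import *
delta([.4221,.0709,.088])"
```

```text
time: 76.2
local -0.0931 -0.1401 0.1314 F [ 0.4 -0.7  0.5] t 76.2
t 76.2 tcp [0.419  0.071  0.1314] toolx yaw deg 87.7 delta units [0.0008 0.0125 0.2174]
```

```bash
python3 -m crank '0 .01 .1 0 -1;0 0 .105 0 -1;0 0 0 0 -1;.04 0 0 0 -1;.04 0 0 0 -1;.04 0 0 0 -1;.04 0 0 0 -1;.04 0 0 0 -1;.025 0 0 0 -1;0 0 0 0 -1' | sed -n 1p; python3 l.py; python3 -m crank '0 .02 0 0 -1;0 .02 0 0 -1;0 .02 0 0 -1;0 0 0 0 -1;0 0 0 0 -1'|sed -n 1p; python3 l.py
```

```text
time: 77.2
local -0.0911 -0.0945 0.0899 F [ 0.4  0.  -0.1] t 77.2
time: 77.7
local -0.0788 -0.0958 0.09 F [ 1.  -0.1  0. ] t 77.7
```

```bash
python3 -m crank '0 .008 0 0 -1;0 0 0 0 -1;0 0 0 0 -1'|sed -n 1p; python3 l.py;python3 -m crank '0 .01 0 0 -1;0 0 0 0 -1;0 0 0 0 -1'|sed -n 1p; python3 l.py; python3 -m crank '0 .008 0 0 -1;0 0 0 0 -1;0 0 0 0 -1'|sed -n 1p; python3 l.py;
```

```text
time: 78.0
local -0.0775 -0.0955 0.09 F [ 0.6  0.3 -0.1] t 78.0
time: 78.3
local -0.076 -0.0954 0.0899 F [-4.5  1.3  2.3] t 78.3
time: 78.6
local -0.0758 -0.0953 0.0897 F [-11.2   0.5   8.2] t 78.6
```

Both are at their stops. Back off and take a final look.

```bash
python3 -m crank '0 -.05 0 0 -1;0 -.02 -.12 0 -1;0 0 -.2 0 -1;-.1 .1 -.2 0 -1;-.1 .1 -.2 0 -1;-.05 .14 -.1 0 -1;0 .1 0 0 -1;0 0 0 0 -1;0 0 0 0 -1' | sed -n 2p; python3 - <<'E'
from h import *
c=shot("wrist"); s=shot("scene")
a=c["img"][0:290,90:560]; b=cv2.resize(s["img"][130:220,345:445],(330,290),interpolation=cv2.INTER_CUBIC)
cv2.imwrite("pics/w11c.png",cv2.hconcat([a,b]))
E
```

```text
ee_pos: [0.5097, 0.0624, 0.2549]
```

View pics/w11c.png

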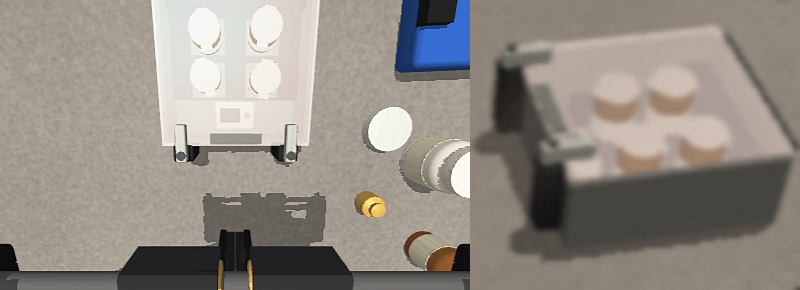

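The lid is shut flat over the vials and logger, and both turnbuttons lie straight across it at (181,142) and (291,142). The bystanders in view stand in place, so I hand the job in.

```bash
python3 -c "
from bench import workorder
print(workorder.close_job())"
```

```text
the job is handed in; nothing more can be done
None
```

Job handed in, with no verdict returned: four vials capped and upright in the case, logger flat in its bay, lid shut, both turnbuttons fully across, about 80 s of the 210 s used.

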